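# Put the instant glue away in the child-resistant canister

### The job

The crack repairs are done: put every glue bottle away in the blue canister, each standing upright in a bay of its own, fallen ones included, and close the canister again. Its lid is child-resistant, so push the knob down while you turn it, both to open (anticlockwise) and to lock it again (clockwise, as far as it goes); lay the lid aside on the bench while you fill the canister. Leave the two turned cups alone, their glue is still setting.

Things in the scene. Friction and masses are not known exactly. Their poses are not given: they have to be found in the camera images.
- canister: Blue round canister, screwed to the bench. Origin: centre of its underside; z up. 103 across outside, 96 inside; floor 6, rim 80 above the bench; three partitions 60 high part it into three bays. Outside, under the rim, are four bayonet ledges 115 across, at 0, 90, 180, 270 deg from its x axis, each 36 deg wide with a stop at its clockwise end; white bars mark the gaps, at 45, 135.. deg.
- bay_a (a point): Middle of a bay's floor in the canister, 26 from the axis, 6 above the bench. A bottle has about 4 play all round there, and stands 21 above the rim.
- bay_b (a point): Middle of the second bay's floor, likewise.
- bay_c (a point): Middle of the third bay's floor, likewise.
- lid: Inner cap of the lid, blue, mostly hidden in the black shell. Origin: centre of its lower edge, 60 above the canister's when seated; z up. Four lugs 8 high inside its edge at 0, 90.. deg from x (white dots). Yaw equal to the canister's (or 90 deg steps from it): locked, at the stops. Turned anticlockwise it is free from 31 deg to the stops at 59: at 45 lift it off or put it on. Sideways play 2.5.
- shell_press (a joint): How far the black shell of the lid is pushed down on its springs: 0 (up) to 0.0055 m. It starts to move at about 3 N and takes about 11 N for the whole way. From about 0.002 its two dogs can grip the inner cap's twelve posts; if it stops at 0.0015, the dogs are on the posts: push on and turn a little until they drop in. Let go, it springs up.
- lid_knob (a point): Middle of the top of the lid's black knob, on its axis, 92 above the lid's origin. Knob round, ribbed, 54 across, 30 high; the shell's flat top round its foot is 130 across. Lid 0.34 kg in all. The shell cannot come off the inner cap but spins on it, clicking, either way: only when pushed down does it turn the cap, after up to 18 deg of free play. Off, the lid stands on its lower edge.
- glue_a: White squeeze bottle of instant glue, red nozzle cap. Origin: centre of its underside, z along its axis to the cap. 95 tall; body 34 across up to 60, rolls badly, gripped 33 wide; shoulder above; cap 15 across from 82 to 95. 60 g. Starts lying on its side.
- glue_b: White squeeze bottle of instant glue, red nozzle cap. Origin: centre of its underside, z along its axis to the cap. 95 tall; body 34 across up to 60, rolls badly, gripped 33 wide; shoulder above; cap 15 across from 82 to 95. 60 g. Starts lying on its side.
- glue_c: White squeeze bottle of instant glue, red nozzle cap. Origin: centre of its underside, z along its axis to the cap. 95 tall; body 34 across up to 60, rolls badly, gripped 33 wide; shoulder above; cap 15 across from 82 to 95. 60 g. Starts standing.
- cup_big: Turned wooden cup, 58 across, 75 tall, standing on the bench; origin: centre of its underside. To be left where it stands.
- cup_small: Turned wooden cup, 48 across, 58 tall, standing on the bench; origin: centre of its underside. To be left where it stands.
Things that resemble listed ones, but are neither listed nor needed, are in the scene too. What is shaped like the glue_c but purple or turquoise is not meant.

How it is judged:
By the outcome, as a careful person would: the job done as asked, in the order asked, and still so for the second after the job is handed in, with the robot touching nothing.
Of glue_a, glue_b, glue_c only 2 to 3 are there at a start; the rules pass over those that are not, and their reading is None.
At some moment in a run one of glue_a, glue_b, glue_c, lid may be knocked a few centimetres aside while the robot is not near it.
Once in a run the grip may slacken for a moment while it holds something.
It also fails if it takes over 210 s, if anything falls off the work surface, if the arm or the gripper's body presses on something with over 40 N, if the wrist force passes 120 N, or if a joint passes its speed limit or range.

### The arm

A 6-joint arm with a two-finger parallel gripper is mounted at the origin on a cart in front of the work surface, level with it; the furniture and walls round the work are solid. World frame = base frame: x ahead of the robot, y to its left, z up, the work surface at z = 0. Lengths are in m, angles in rad, forces in N, time in s.
With the tool pointing down it reaches from about 0.4 to 0.825 m from the base axis. Payload 7 kg.
Tool frame: the origin (TCP) lies at the very end of the fingers, on their centre line; the grasp point (between the pads) lies arm.grip_point_offset behind it (arm.grip_point_offset is the distance from the TCP to the grasp point, in m); z points along the fingers, y is the line along which they close (so a half turn about z gives the same grasp; the last joint's range is limited). The gripper opens to 88 mm and grips with 3 to 60 N. Pads are 19 mm wide; open, the fingers measure 130 mm over their backs; the gripper's body (78 mm by 193 mm) begins 47 mm behind the grasp point.
Start: joints at [1.472, 0.359, 0.012, 0, -1.224, -0.288], TCP at [0.255, 0.625, 0.227] pointing down, gripper open.
Joint ranges: [-3.07, 3.07], [-1.43, 2.12], [-1.02, 1.25], [-3.03, 1.67], [-3.05, -0], [-3.03, 3.03]. Speed limits (rad/s): [2.39, 2.39, 3.01, 3.14, 3.14, 3.14].

### API

Orientations are given as [roll, pitch, yaw] about the fixed x, y, z axes, in that order (R = Rz(yaw) Ry(pitch) Rx(roll)).
In Python, from station import arm gives the robot as it stands.
- The arm moves only by the shell command python3 -m crank 'ROWS' [OPENING] [FORCE]. ROWS is JSON, a list of rows, each an object of numbers: "dx", "dy", "dz": the shift along the tool's x, y, z in cm; "wx", "wy", "wz": the turn, a rotation vector about the tool's x, y, z in degrees. A call has exactly 10 rows; each row is the pose to reach, as a shift and turn from the pose commanded when the call began, along the tool's axes at that moment; what a row does not reach only later rows make up. A row lasts 1/8 s, in which the tool goes at most 62.5 mm and 10.7 degrees, less where a joint would pass 70% of its speed; a pose out of reach is approached as far as the arm can. A call with a gripper value outside its range is refused whole. OPENING is the finger opening in cm, from 0 to 8.76, set as the call begins (- or left out, the last holds). The fingers move at their own pace and stop on an object; FORCE is the grip in N (left out, the last holds). Time passes only in rows, so rows that repeat a pose let the fingers close, or fill a call up. It gives the time, the measured TCP pose, the force, the opening and the grip force at its end, in the units of the state.
- arm.get_state(): the state, without advancing time (a new reading comes with each control period).
- arm.grab_frame(name): name is "scene" or "top" or "wrist"; returns the picture (420x560x3 uint8, red, green, blue); there is no depth.
- arm.calibration(name): a dict with "fx", "fy", "cx", "cy" (pixels), "world_from_camera" (4x4, takes a point from camera to world coordinates). Camera axes: x right, y down, z forward; pixel columns grow to the right and rows downward; lengths in m; the calibration is good to about 2 mm. A picture is of the moment at which its call begins: read the wrist's pose just before it. calibration takes no time and is no camera call; for the wrist camera it gives the pose at the moment of the call.
- arm.job_done(): hands the job in; it is judged then, once.
Trained networks look in the newest picture that a camera, given by its name, has taken for a name from the list of things; names that differ only in an ending like _2 or _b are one class to them, and where a whole thing is asked for, a point or a joint stands for the part that bears it (a point fixed in the world has none). Each returns a list of dicts, best first, with "confidence" (0 to 1); they miss things now and then, are a little off and sometimes report something else, mostly with a low value. They report only what shows in the picture. A call takes as long as a camera call. They do not tell look-alikes from the thing itself.
- arm.find_in(camera, query): "centre" ([x, y, z] in m, in world coordinates, good to about 4 mm: the middle of the surface that is visible of it).
- arm.masks_of(camera, query): "pixels" (420x560 bool, what is visible of it).
- arm.mark_of(camera, query): "centre" ([x, y, z] in m, in world coordinates, good to about 4 mm: a listed point, or the origin of a listed thing).
The state is a dict: "t": time; "q": joint angles; "qd": joint speeds; "joint_efforts": joint torques, N m; "eef_pos": TCP position; "ee_rot": TCP orientation; "force": force on the tool from outside, world axes, zero at the start; "moment": the same for the moment, N m; "width": finger opening in m; "gripper_force": force on a finger pad.
Only numpy, scipy, OpenCV 4.12 (cv2) and the standard library are available. Lean on these libraries where they do the work, as an engineer would, in place of code of your own. Each camera call takes 0.05 s, during which the arm holds its last target. There are 200 camera calls.

## Working session

There is one attempt and no reset: what is moved stays moved. The work goes in short steps, Python scripts to look and compute and a shell command to move; the robot and the scene stay as the last step left them, time stands still between calls to the robot, and variables do not carry over. Pictures are saved under pics/ and viewed, at most 19 in all, crops included, and the job is handed in when it is done.

```bash
ls; mkdir -p pics; python3 - <<'E'
from station import arm
import cv2,numpy as np
s=arm.get_state(); print({k:np.round(v,3).tolist() for k,v in s.items()}); print(arm.grip_point_offset)
for c in("top","scene"):
    im=arm.grab_frame(c); cv2.imwrite(f"pics/{c}0.png",im[:,:,::-1])
    for q in("glue_a","lid","canister","lid_knob","cup_big","cup_small"):
        print(c,q,"find",[(np.round(d["centre"],3).tolist(),round(d["confidence"],2)) for d in arm.find_in(c,q)],"mark",[(np.round(d["centre"],3).tolist(),round(d["confidence"],2)) for d in arm.mark_of(c,q)])
E
```

```text
pics
{'t': 0.0, 'q': [1.472, 0.359, 0.011, -0.0, -1.224, -0.288], 'qd': [-0.0, -0.001, 0.001, 0.0, -0.001, -0.001], 'joint_efforts': [0.001, -58.272, 29.306, 6.997, 0.007, -0.0], 'eef_pos': [0.254, 0.625, 0.226], 'ee_rot': [3.14, -0.0, -0.387], 'force': [0.146, -0.048, -0.565], 'moment': [0.022, 0.022, 0.039], 'gripper_force': 0.0, 'width': 0.088}
0.0188
top glue_a find [([0.473, 0.336, 0.031], 0.97), ([0.585, 0.348, 0.072], 0.78), ([0.475, 0.194, 0.069], 0.77), ([0.588, 0.266, 0.076], 0.59), ([0.456, -0.256, 0.035], 0.55)] mark [([0.463, -0.219, 0.021], 0.78), ([0.591, 0.273, 0.001], 0.73), ([0.585, 0.357, 0.002], 0.73), ([0.466, 0.3, 0.016], 0.61), ([0.473, 0.204, -0.002], 0.47)]
top lid find [([0.512, 0.019, 0.122], 0.84)] mark [([0.519, 0.024, 0.061], 0.89)]
top canister find [([0.452, 0.039, 0.001], 0.46)] mark []
top lid_knob find [([0.512, 0.027, 0.12], 0.58), ([0.51, 0.021, 0.124], 0.18)] mark [([0.514, 0.028, 0.152], 0.76)]
top cup_big find [([0.706, 0.168, 0.047], 0.88)] mark [([0.703, 0.166, -0.002], 0.91)]
top cup_small find [([0.73, 0.262, 0.033], 0.73), ([0.704, 0.168, 0.045], 0.22)] mark [([0.728, 0.263, 0.0], 0.78)]
scene glue_a find [([0.467, 0.342, 0.029], 0.69), ([0.575, 0.357, 0.059], 0.67), ([0.468, 0.213, 0.064], 0.64), ([0.45, -0.25, 0.03], 0.6), ([0.485, 0.067, 0.017], 0.33)] mark [([0.587, 0.352, -0.003], 0.93), ([0.476, 0.205, -0.0], 0.77), ([0.59, 0.27, -0.002], 0.67), ([0.458, -0.225, 0.017], 0.66), ([0.468, 0.299, 0.018], 0.64)]
scene lid find [([0.503, 0.048, 0.125], 0.6), ([0.494, 0.072, 0.012], 0.38)] mark [([0.52, 0.027, 0.062], 0.61)]
scene canister find [([0.489, 0.066, 0.02], 0.73)] mark [([0.516, 0.027, 0.003], 0.73)]
scene lid_knob find [([0.503, 0.048, 0.122], 0.74)] mark [([0.519, 0.026, 0.152], 0.95)]
scene cup_big find [([0.692, 0.177, 0.05], 0.73)] mark [([0.7, 0.17, -0.0], 0.94)]
scene cup_small find [([0.72, 0.269, 0.04], 0.82)] mark [([0.729, 0.27, 0.001], 0.85)]
```

View pics/top0.png

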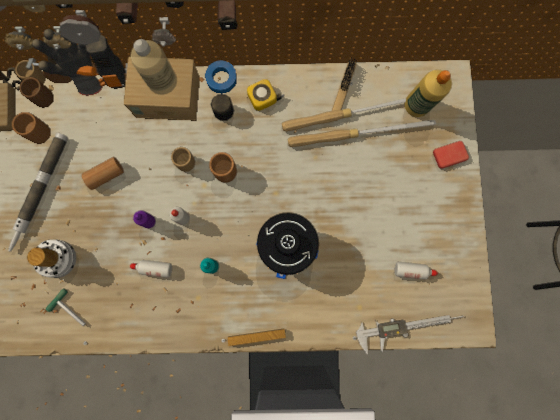

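View pics/scene0.png

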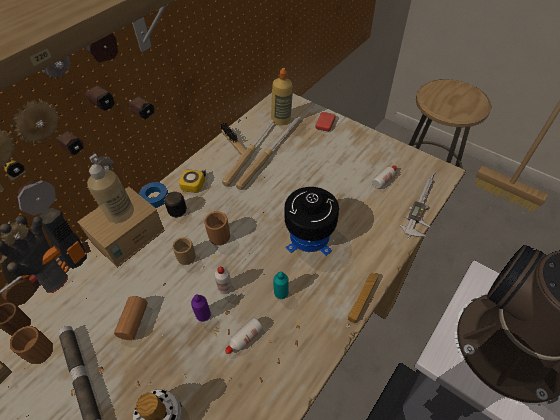

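The top view shows the lidded canister at (288,243), and the scene view shows it at (311,215). These could be taken for glue bottles (top-view pixels):
- White with a red cap, lying at (152,270): take.
- White with a red cap, lying at (415,271): take.
- White with a red cap, standing at (178,214): take.
- Purple at (143,218): leave.
- Turquoise at (209,266): leave.
- Big yellow-brown bottle at (430,95): leave.

The cups to leave alone are at (223,167) and (183,158).

```bash
cat > h.py <<'E'
from station import arm
import cv2,numpy as np
from scipy.spatial.transform import Rotation as R
def pose():
    s=arm.get_state(); return np.array(s["eef_pos"]),R.from_euler("xyz",s["ee_rot"]),s
def rel(p,rpy):
    "shift cm and rotvec deg in tool axes to reach TCP p, rpy(deg)"
    p0,r0,s=pose(); d=r0.inv().apply(np.array(p)-p0)*100; w=(r0.inv()*R.from_euler("xyz",rpy,degrees=True)).as_rotvec(degrees=True)
    print("rel d",np.round(d,2),"w",np.round(w,1))
def st():
    s=arm.get_state(); print("t%.1f"%s["t"],"q",np.round(s["q"],2),"p",np.round(s["eef_pos"],4),"rpy",np.round(np.degrees(s["ee_rot"]),1),"F",np.round(s["force"],1),"M",np.round(s["moment"],2),"w%.4f gf%.1f"%(s["width"],s["gripper_force"]))
def look(cam,qs,fn=("mark_of",),name=None):
    im=arm.grab_frame(cam)
    if name: cv2.imwrite(f"pics/{name}.png",im[:,:,::-1])
    for q in qs:
        for f in fn: print(cam,f,q,[(np.round(d["centre"],4).tolist(),round(d["confidence"],2)) for d in getattr(arm,f)(cam,q)])
    return im
def cam(c):
    k=arm.calibration(c); return k,np.array(k["world_from_camera"])
def pix(c,P):
    k,T=cam(c); q=np.linalg.inv(T)@np.r_[P,1]; return np.array([k["fx"]*q[0]/q[2]+k["cx"],k["fy"]*q[1]/q[2]+k["cy"]])
def at_z(c,u,v,z):
    k,T=cam(c); d=T[:3,:3]@np.array([(u-k["cx"])/k["fx"],(v-k["cy"])/k["fy"],1]); o=T[:3,3]; return o+d*(z-o[2])/d[2]
E
python3 - <<'E'
from h import *
t=cv2.imread("pics/top0.png"); s=cv2.imread("pics/scene0.png")
a=cv2.resize(t[200:290,120:230],(440,360),interpolation=2); b=cv2.resize(t[240:300,385:445],(360,360),interpolation=2)
cv2.imwrite("pics/crop0.png",np.hstack([a,b]))
rel([.516,.027,.226],[180,0,-112])
E
```

```text
rel d [46.77 45.53  0.06] w [ 0.  -0.  89.8]
```

View pics/crop0.png

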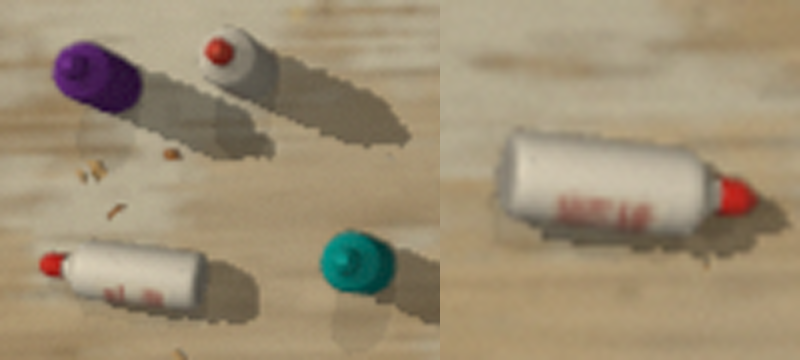

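The crop confirms three white bottles with red caps: one standing at (235,60), two lying at (130,272) and (620,185). Purple and turquoise stay. Next I move over the lid.

```bash
python3 -m crank '[{"dx":4.7,"dy":4.5,"dz":-4,"wz":9},{"dx":9.4,"dy":9.1,"dz":-4,"wz":18},{"dx":14,"dy":13.6,"dz":-4,"wz":27},{"dx":18.7,"dy":18.2,"dz":-4,"wz":36},{"dx":23.4,"dy":22.8,"dz":-4,"wz":45},{"dx":28,"dy":27.3,"dz":-4,"wz":54},{"dx":32.7,"dy":31.9,"dz":-4,"wz":63},{"dx":37.4,"dy":36.4,"dz":-4,"wz":72},{"dx":42,"dy":41,"dz":-4,"wz":81},{"dx":46.8,"dy":45.5,"dz":-4,"wz":90}]' 8.76
python3 -m crank '[{},{},{},{},{},{},{},{},{},{}]'
python3 - <<'E'
from h import *
st()
look("wrist",["lid_knob","lid","canister"],("mark_of","find_in"),"w1")
rel([.516,.027,.15],[180,0,-112])
print(arm.calibration("wrist"))
E
```

```text
t1.3 q [ 1.47  0.36  0.01  0.   -1.22 -0.29] p [0.2546 0.6251 0.2266] rpy [180.   -0.  -22.2] F [-0.9 -0.3 -0.2] M [-0.    0.   -0.02] w0.0878 gf0.0
wrist mark_of lid_knob []
wrist find_in lid_knob []
wrist mark_of lid []
wrist find_in lid []
wrist mark_of canister []
wrist find_in canister []
rel d [46.77 45.53  7.65] w [-0.   0.  89.8]
{'fx': 355.50918749255976, 'fy': 355.50918749255976, 'cx': 276.40208197571366, 'cy': 213.32602750585443, 'world_from_camera': array([[-0.37619747, -0.88186443, -0.28423687,  0.33277263],
       [-0.92653859,  0.35762485,  0.11675065,  0.5946524 ],
       [-0.00130808,  0.30727773, -0.95161898,  0.38415475],
       [ 0.        ,  0.        ,  0.        ,  1.        ]])}$[0]: bad value
$[0]: bad value
```

View pics/w1.png

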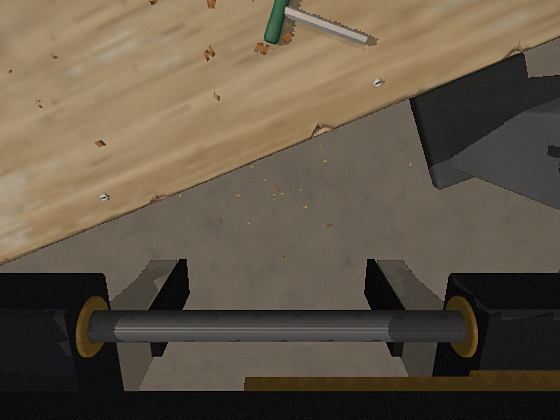

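The wrist view is still at the start position, so both calls were refused ("bad value"). A row probably needs all six keys.

```bash
python3 -m crank '[{"dx":4.7,"dy":4.5,"dz":-4,"wx":0,"wy":0,"wz":9},{"dx":9.4,"dy":9.1,"dz":-4,"wx":0,"wy":0,"wz":18},{"dx":14,"dy":13.6,"dz":-4,"wx":0,"wy":0,"wz":27},{"dx":18.7,"dy":18.2,"dz":-4,"wx":0,"wy":0,"wz":36},{"dx":23.4,"dy":22.8,"dz":-4,"wx":0,"wy":0,"wz":45},{"dx":28,"dy":27.3,"dz":-4,"wx":0,"wy":0,"wz":54},{"dx":32.7,"dy":31.9,"dz":-4,"wx":0,"wy":0,"wz":63},{"dx":37.4,"dy":36.4,"dz":-4,"wx":0,"wy":0,"wz":72},{"dx":42,"dy":41,"dz":-4,"wx":0,"wy":0,"wz":81},{"dx":46.8,"dy":45.5,"dz":-4,"wx":0,"wy":0,"wz":90}]' 8.76; python3 -c "
from h import *
st()"; python3 -m crank --help | head -20
```

```text
t: 2.9
eef_pos: [0.5017, 0.0593, 0.2671]
ee_rot: [-3.141, 0.001, -1.962]
force: [1.1, -0.0, 0.5]
width: 0.0875
gripper_force: 0.0
t2.9 q [ 0.51  0.05 -0.29  0.   -1.23 -0.9 ] p [0.5017 0.0593 0.2671] rpy [-1.799e+02  1.000e-01 -1.124e+02] F [ 1.1 -0.   0.5] M [ 0.2  -0.21  0.06] w0.0875 gf0.0invalid input: not JSON, or not a number
```

```bash
python3 - <<'E'
from h import *
st()
look("wrist",["lid_knob","lid","canister"],("mark_of","find_in"),"w2")
rel([.516,.027,.2],[180,0,-112])
E
```

```text
t2.9 q [ 0.51  0.05 -0.29  0.   -1.23 -0.9 ] p [0.5017 0.0593 0.2671] rpy [-1.799e+02  1.000e-01 -1.124e+02] F [ 1.1 -0.   0.5] M [ 0.2  -0.21  0.06] w0.0875 gf0.0
wrist mark_of lid_knob [([0.5165, 0.0293, 0.1511], 0.56), ([0.6966, 0.1715, -0.0033], 0.49)]
wrist find_in lid_knob [([0.5121, 0.0214, 0.1222], 0.55)]
wrist mark_of lid [([0.5154, 0.0305, 0.0601], 0.94)]
wrist find_in lid [([0.5117, 0.0201, 0.1208], 0.65)]
wrist mark_of canister [([0.5893, 0.2744, 0.0026], 0.19)]
wrist find_in canister [([0.4997, -0.0424, 0.0012], 0.47)]
rel d [ 2.69 -2.71  6.67] w [-0.   0.  -0.1]
```

View pics/w2.png

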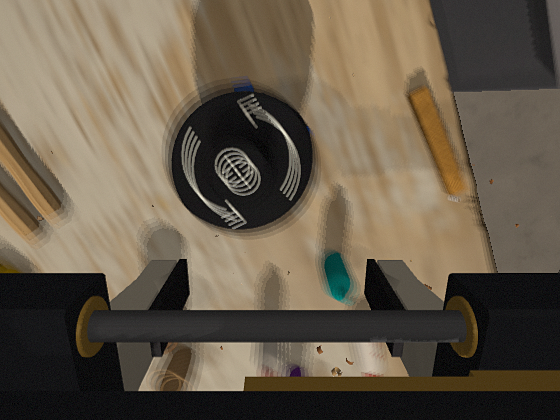

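Lid at about (243,160), blurred by residual motion. Its centre estimates agree at (0.516, 0.028).

```bash
python3 - <<'E'
from h import *
st(); rel([.516,.028,.17],[180,0,-112]); print(pix("top",[.516,.028,.152]),pix("scene",[.516,.028,.152]))
E
```

```text
t3.2 q [ 0.51  0.05 -0.29 -0.   -1.23 -0.9 ] p [0.5009 0.0621 0.2667] rpy [-180.     0.  -112.1] F [-0.3  0.6  0.1] M [ 0.08 -0.06 -0.01] w0.0878 gf0.0
rel d [ 2.59 -2.68  9.67] w [-0.   0.  -0.1]
[287.08524709 242.01083238] [311.67983274 197.58790938]
```

```bash
python3 -m crank '[{"dx":1.3,"dy":-1.4,"dz":4,"wx":0,"wy":0,"wz":0},{"dx":2.6,"dy":-2.7,"dz":8,"wx":0,"wy":0,"wz":0},{"dx":2.6,"dy":-2.7,"dz":9.7,"wx":0,"wy":0,"wz":0},{"dx":2.6,"dy":-2.7,"dz":9.7,"wx":0,"wy":0,"wz":0},{"dx":2.6,"dy":-2.7,"dz":11,"wx":0,"wy":0,"wz":0},{"dx":2.6,"dy":-2.7,"dz":12.5,"wx":0,"wy":0,"wz":0},{"dx":2.6,"dy":-2.7,"dz":13.5,"wx":0,"wy":0,"wz":0},{"dx":2.6,"dy":-2.7,"dz":14,"wx":0,"wy":0,"wz":0},{"dx":2.6,"dy":-2.7,"dz":14.1,"wx":0,"wy":0,"wz":0},{"dx":2.6,"dy":-2.7,"dz":14.1,"wx":0,"wy":0,"wz":0}]' 8.76 40
python3 -m crank '[{"dx":0,"dy":0,"dz":0,"wx":0,"wy":0,"wz":0},{"dx":0,"dy":0,"dz":0,"wx":0,"wy":0,"wz":0},{"dx":0,"dy":0,"dz":0,"wx":0,"wy":0,"wz":0},{"dx":0,"dy":0,"dz":0,"wx":0,"wy":0,"wz":0},{"dx":0,"dy":0,"dz":0,"wx":0,"wy":0,"wz":0},{"dx":0,"dy":0,"dz":0,"wx":0,"wy":0,"wz":0},{"dx":0,"dy":0,"dz":0,"wx":0,"wy":0,"wz":0},{"dx":0,"dy":0,"dz":0,"wx":0,"wy":0,"wz":0},{"dx":0,"dy":0,"dz":0,"wx":0,"wy":0,"wz":0},{"dx":0,"dy":0,"dz":0,"wx":0,"wy":0,"wz":0}]' 0 40
python3 -c "
from h import *
st()"
```

```text
t: 4.5
eef_pos: [0.5166, 0.0269, 0.1258]
ee_rot: [-3.141, 0.0, -1.958]
force: [0.9, 0.4, 0.7]
width: 0.0875
gripper_force: 0.0
t: 5.75
eef_pos: [0.5165, 0.027, 0.1257]
ee_rot: [-3.141, 0.0, -1.958]
force: [0.7, 0.2, 1.2]
width: 0.0529
gripper_force: 40.0
t5.8 q [ 0.43  0.19 -0.47  0.   -0.91 -0.82] p [0.5165 0.027  0.1257] rpy [-180.     0.  -112.2] F [0.7 0.2 1.2] M [ 0.04 -0.5   0.01] w0.0529 gf40.0
```

```bash
python3 -m crank '[{"dx":0,"dy":0,"dz":0.1,"wx":0,"wy":0,"wz":0},{"dx":0,"dy":0,"dz":0.2,"wx":0,"wy":0,"wz":0},{"dx":0,"dy":0,"dz":0.3,"wx":0,"wy":0,"wz":0},{"dx":0,"dy":0,"dz":0.4,"wx":0,"wy":0,"wz":0},{"dx":0,"dy":0,"dz":0.5,"wx":0,"wy":0,"wz":0},{"dx":0,"dy":0,"dz":0.5,"wx":0,"wy":0,"wz":0},{"dx":0,"dy":0,"dz":0.5,"wx":0,"wy":0,"wz":0},{"dx":0,"dy":0,"dz":0.5,"wx":0,"wy":0,"wz":0},{"dx":0,"dy":0,"dz":0.5,"wx":0,"wy":0,"wz":0},{"dx":0,"dy":0,"dz":0.5,"wx":0,"wy":0,"wz":0}]' 0 40
python3 -c "
from h import *
st()"
```

```text
t: 7.0
eef_pos: [0.5166, 0.027, 0.1211]
ee_rot: [-3.141, 0.0, -1.957]
force: [0.4, -0.4, 7.1]
width: 0.0536
gripper_force: 40.0
t7.0 q [ 0.43  0.2  -0.48  0.   -0.9  -0.82] p [0.5166 0.027  0.1211] rpy [-180.     0.  -112.1] F [ 0.4 -0.4  7.1] M [ 0.03  0.06 -0.01] w0.0536 gf40.0
```

```bash
python3 -m crank '[{"dx":0,"dy":0,"dz":0.1,"wx":0,"wy":0,"wz":0},{"dx":0,"dy":0,"dz":0.15,"wx":0,"wy":0,"wz":-3},{"dx":0,"dy":0,"dz":0.15,"wx":0,"wy":0,"wz":-6},{"dx":0,"dy":0,"dz":0.15,"wx":0,"wy":0,"wz":-10},{"dx":0,"dy":0,"dz":0.15,"wx":0,"wy":0,"wz":-14},{"dx":0,"dy":0,"dz":0.15,"wx":0,"wy":0,"wz":-18},{"dx":0,"dy":0,"dz":0.15,"wx":0,"wy":0,"wz":-22},{"dx":0,"dy":0,"dz":0.15,"wx":0,"wy":0,"wz":-26},{"dx":0,"dy":0,"dz":0.15,"wx":0,"wy":0,"wz":-30},{"dx":0,"dy":0,"dz":0.15,"wx":0,"wy":0,"wz":-30}]' 0 50
python3 -c "
from h import *
st()"
```

```text
t: 8.25
eef_pos: [0.5169, 0.027, 0.1198]
ee_rot: [-3.14, 0.0, -1.433]
force: [-0.1, 0.2, 7.2]
width: 0.0532
gripper_force: 50.0
t8.2 q [ 0.43  0.2  -0.48  0.   -0.89 -0.29] p [0.5169 0.027  0.1198] rpy [-179.9    0.   -82.1] F [-0.1  0.2  7.2] M [ 0.14  0.14 -0.15] w0.0532 gf50.0
```

```bash
python3 -m crank '[{"dx":0,"dy":0,"dz":0.1,"wx":0,"wy":0,"wz":-3},{"dx":0,"dy":0,"dz":0.1,"wx":0,"wy":0,"wz":-6},{"dx":0,"dy":0,"dz":0.1,"wx":0,"wy":0,"wz":-9},{"dx":0,"dy":0,"dz":0.1,"wx":0,"wy":0,"wz":-12},{"dx":0,"dy":0,"dz":0.1,"wx":0,"wy":0,"wz":-15},{"dx":0,"dy":0,"dz":0.1,"wx":0,"wy":0,"wz":-18},{"dx":0,"dy":0,"dz":0.1,"wx":0,"wy":0,"wz":-20},{"dx":0,"dy":0,"dz":0.1,"wx":0,"wy":0,"wz":-20},{"dx":0,"dy":0,"dz":0.1,"wx":0,"wy":0,"wz":-20},{"dx":0,"dy":0,"dz":0.1,"wx":0,"wy":0,"wz":-20}]' 0 50
python3 -c "
from h import *
st()
look('scene',['lid_knob'],name='s2')
im=cv2.imread('pics/s2.png'); t=arm.grab_frame('top')[:,:,::-1]
cv2.imwrite('pics/s2c.png',np.hstack([cv2.resize(im[150:270,260:380],(400,400),interpolation=2),cv2.resize(t[190:310,230:350],(400,400),interpolation=2)]))"
```

```text
t: 9.5
eef_pos: [0.5175, 0.0271, 0.1194]
ee_rot: [-3.139, -0.001, -1.085]
force: [-1.0, -0.1, 11.3]
width: 0.053
gripper_force: 50.0
t9.5 q [ 0.43  0.2  -0.48  0.   -0.89  0.05] p [0.5175 0.0271 0.1194] rpy [-179.9   -0.   -62.2] F [-1.  -0.1 11.3] M [-0.02  0.22 -0.33] w0.0530 gf50.0
scene mark_of lid_knob [([0.5161, 0.0268, 0.1487], 0.91)]
```

View pics/s2c.png

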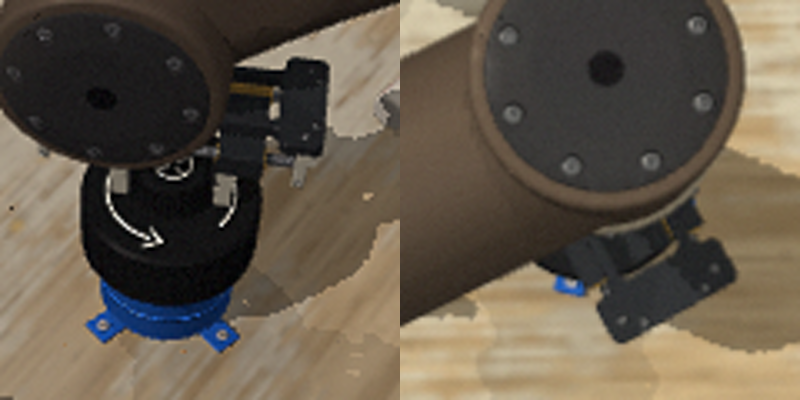

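The view shows the gripper on the knob with the canister feet visible below. The shell is pressed with 11 N, so I keep turning and watch the torque.

```bash
python3 -m crank '[{"dx":0,"dy":0,"dz":0,"wx":0,"wy":0,"wz":-2},{"dx":0,"dy":0,"dz":0,"wx":0,"wy":0,"wz":-4},{"dx":0,"dy":0,"dz":0,"wx":0,"wy":0,"wz":-6},{"dx":0,"dy":0,"dz":0,"wx":0,"wy":0,"wz":-8},{"dx":0,"dy":0,"dz":0,"wx":0,"wy":0,"wz":-10},{"dx":0,"dy":0,"dz":0,"wx":0,"wy":0,"wz":-12},{"dx":0,"dy":0,"dz":0,"wx":0,"wy":0,"wz":-14},{"dx":0,"dy":0,"dz":0,"wx":0,"wy":0,"wz":-14},{"dx":0,"dy":0,"dz":0,"wx":0,"wy":0,"wz":-14},{"dx":0,"dy":0,"dz":0,"wx":0,"wy":0,"wz":-14}]' 0 50
python3 -c "
from h import *
st()"
python3 -m crank '[{"dx":0,"dy":0,"dz":0,"wx":0,"wy":0,"wz":-2},{"dx":0,"dy":0,"dz":0,"wx":0,"wy":0,"wz":-4},{"dx":0,"dy":0,"dz":0,"wx":0,"wy":0,"wz":-6},{"dx":0,"dy":0,"dz":0,"wx":0,"wy":0,"wz":-7},{"dx":0,"dy":0,"dz":0,"wx":0,"wy":0,"wz":-8},{"dx":0,"dy":0,"dz":0,"wx":0,"wy":0,"wz":-8},{"dx":0,"dy":0,"dz":0,"wx":0,"wy":0,"wz":-8},{"dx":0,"dy":0,"dz":0,"wx":0,"wy":0,"wz":-8},{"dx":0,"dy":0,"dz":0,"wx":0,"wy":0,"wz":-8},{"dx":0,"dy":0,"dz":0,"wx":0,"wy":0,"wz":-8}]' 0 50
python3 -c "
from h import *
st()"
```

```text
t: 10.9
eef_pos: [0.5175, 0.0271, 0.1194]
ee_rot: [-3.139, -0.001, -0.84]
force: [0.3, -0.6, 11.6]
width: 0.0532
gripper_force: 50.0
t10.9 q [ 0.43  0.2  -0.48  0.   -0.89  0.3 ] p [0.5175 0.0271 0.1194] rpy [-1.799e+02 -1.000e-01 -4.820e+01] F [ 0.3 -0.6 11.6] M [-0.07  0.25 -0.33] w0.0532 gf50.0
t: 12.15
eef_pos: [0.5169, 0.0269, 0.1193]
ee_rot: [-3.14, -0.001, -0.704]
force: [-2.4, 0.2, 13.0]
width: 0.0529
gripper_force: 50.0
t12.2 q [ 0.43  0.2  -0.48 -0.   -0.89  0.44] p [0.5169 0.0269 0.1193] rpy [-179.9   -0.   -40.3] F [-2.4  0.2 13. ] M [-0.1   0.94 -1.83] w0.0529 gf50.0
```

```bash
python3 -m crank '[{"dx":0,"dy":0,"dz":0,"wx":0,"wy":0,"wz":2},{"dx":0,"dy":0,"dz":0,"wx":0,"wy":0,"wz":4},{"dx":0,"dy":0,"dz":-0.2,"wx":0,"wy":0,"wz":4},{"dx":0,"dy":0,"dz":-0.4,"wx":0,"wy":0,"wz":4},{"dx":0,"dy":0,"dz":-0.6,"wx":0,"wy":0,"wz":4},{"dx":0,"dy":0,"dz":-0.8,"wx":0,"wy":0,"wz":4},{"dx":0,"dy":0,"dz":-1.1,"wx":0,"wy":0,"wz":4},{"dx":0,"dy":0,"dz":-1.4,"wx":0,"wy":0,"wz":4},{"dx":0,"dy":0,"dz":-1.7,"wx":0,"wy":0,"wz":4},{"dx":0,"dy":0,"dz":-2,"wx":0,"wy":0,"wz":4}]' 0 60
python3 -c "
from h import *
st()"
```

```text
t: 13.4
eef_pos: [0.5163, 0.0269, 0.1383]
ee_rot: [-3.142, 0.0, -0.771]
force: [-0.6, 0.7, -5.0]
width: 0.0531
gripper_force: 60.0
t13.4 q [ 0.43  0.18 -0.46 -0.   -0.94  0.37] p [0.5163 0.0269 0.1383] rpy [-180.     0.   -44.2] F [-0.6  0.7 -5. ] M [ 0.02  0.01 -0.01] w0.0531 gf60.0
```

```bash
python3 - <<'E'
from h import *
rel([.516,.027,.20],[180,0,-44.2]);rel([.64,-.12,.20],[180,0,-44.2]);rel([.64,-.12,.075],[180,0,-44.2])
E
```

```text
rel d [-0.03  0.02 -6.17] w [-0.  0.  0.]
rel d [19.11  1.92 -6.17] w [-0.  0.  0.]
rel d [19.11  1.92  6.33] w [-0.  0.  0.]
```

```bash
python3 -m crank '[{"dx":0,"dy":0,"dz":-2,"wx":0,"wy":0,"wz":0},{"dx":0,"dy":0,"dz":-4,"wx":0,"wy":0,"wz":0},{"dx":0,"dy":0,"dz":-6,"wx":0,"wy":0,"wz":0},{"dx":3,"dy":0.3,"dz":-6.2,"wx":0,"wy":0,"wz":0},{"dx":7,"dy":0.7,"dz":-6.2,"wx":0,"wy":0,"wz":0},{"dx":11,"dy":1.1,"dz":-6.2,"wx":0,"wy":0,"wz":0},{"dx":15,"dy":1.5,"dz":-6.2,"wx":0,"wy":0,"wz":0},{"dx":18,"dy":1.8,"dz":-6.2,"wx":0,"wy":0,"wz":0},{"dx":19.1,"dy":1.9,"dz":-6.2,"wx":0,"wy":0,"wz":0},{"dx":19.1,"dy":1.9,"dz":-6.2,"wx":0,"wy":0,"wz":0}]' 0 60
python3 -m crank '[{"dx":0,"dy":0,"dz":3,"wx":0,"wy":0,"wz":0},{"dx":0,"dy":0,"dz":6,"wx":0,"wy":0,"wz":0},{"dx":0,"dy":0,"dz":9,"wx":0,"wy":0,"wz":0},{"dx":0,"dy":0,"dz":11,"wx":0,"wy":0,"wz":0},{"dx":0,"dy":0,"dz":12.2,"wx":0,"wy":0,"wz":0},{"dx":0,"dy":0,"dz":12.5,"wx":0,"wy":0,"wz":0},{"dx":0,"dy":0,"dz":12.8,"wx":0,"wy":0,"wz":0},{"dx":0,"dy":0,"dz":13.1,"wx":0,"wy":0,"wz":0},{"dx":0,"dy":0,"dz":13.2,"wx":0,"wy":0,"wz":0},{"dx":0,"dy":0,"dz":13.2,"wx":0,"wy":0,"wz":0}]' 0 60
python3 -c "
from h import *
st()"
```

```text
t: 14.65
eef_pos: [0.6399, -0.1201, 0.1995]
ee_rot: [3.141, 0.001, -0.772]
force: [0.1, 0.7, -4.3]
width: 0.0532
gripper_force: 60.0
t: 15.9
eef_pos: [0.6402, -0.1199, 0.0682]
ee_rot: [-3.141, -0.0, -0.771]
force: [-0.7, 0.0, -4.2]
width: 0.0532
gripper_force: 60.0
t15.9 q [ 0.11  0.45 -0.23  0.   -0.89  0.69] p [ 0.6402 -0.1199  0.0682] rpy [-180.    -0.   -44.2] F [-0.7  0.  -4.2] M [ 0.06 -0.03 -0.  ] w0.0532 gf60.0
```

```bash
python3 -m crank '[{"dx":0,"dy":0,"dz":0.05,"wx":0,"wy":0,"wz":0},{"dx":0,"dy":0,"dz":0.1,"wx":0,"wy":0,"wz":0},{"dx":0,"dy":0,"dz":0.15,"wx":0,"wy":0,"wz":0},{"dx":0,"dy":0,"dz":0.2,"wx":0,"wy":0,"wz":0},{"dx":0,"dy":0,"dz":0.25,"wx":0,"wy":0,"wz":0},{"dx":0,"dy":0,"dz":0.25,"wx":0,"wy":0,"wz":0},{"dx":0,"dy":0,"dz":0.25,"wx":0,"wy":0,"wz":0},{"dx":0,"dy":0,"dz":0.25,"wx":0,"wy":0,"wz":0},{"dx":0,"dy":0,"dz":0.25,"wx":0,"wy":0,"wz":0},{"dx":0,"dy":0,"dz":0.25,"wx":0,"wy":0,"wz":0}]' 0 60
python3 -m crank '[{"dx":0,"dy":0,"dz":0,"wx":0,"wy":0,"wz":0},{"dx":0,"dy":0,"dz":0,"wx":0,"wy":0,"wz":0},{"dx":0,"dy":0,"dz":0,"wx":0,"wy":0,"wz":0},{"dx":0,"dy":0,"dz":0,"wx":0,"wy":0,"wz":0},{"dx":0,"dy":0,"dz":-1,"wx":0,"wy":0,"wz":0},{"dx":0,"dy":0,"dz":-4,"wx":0,"wy":0,"wz":0},{"dx":0,"dy":0,"dz":-8,"wx":0,"wy":0,"wz":0},{"dx":0,"dy":0,"dz":-12,"wx":0,"wy":0,"wz":0},{"dx":0,"dy":0,"dz":-15,"wx":0,"wy":0,"wz":0},{"dx":0,"dy":0,"dz":-15,"wx":0,"wy":0,"wz":0}]' 8.76 20
python3 - <<'E'
from h import *
st()
look("wrist",["lid","lid_knob"])
look("top",["glue_a","bay_a","canister"])
look("scene",["bay_a","canister","glue_a"],name="s3")
im=cv2.imread('pics/s3.png'); t=arm.grab_frame('top')[:,:,::-1]
cv2.imwrite('pics/c3.png',np.hstack([cv2.resize(im[150:270,250:370],(400,400),interpolation=2),cv2.resize(t[190:290,235:335],(400,400),interpolation=2)]))
rel([.468,.31,.2],[180,0,-44])
E
```

```text
t: 17.15
eef_pos: [0.6402, -0.1198, 0.0656]
ee_rot: [-3.142, -0.0, -0.771]
force: [-0.2, 0.8, -4.2]
width: 0.0533
gripper_force: 60.0
t: 18.4
eef_pos: [0.6417, -0.1199, 0.2197]
ee_rot: [-3.137, -0.005, -0.77]
force: [0.2, -0.4, -1.3]
width: 0.0879
gripper_force: 0.0
t18.4 q [ 0.11  0.32 -0.06  0.   -1.19  0.69] p [ 0.6417 -0.1199  0.2197] rpy [-179.8   -0.3  -44.1] F [ 0.2 -0.4 -1.3] M [ 0.04 -0.01  0.03] w0.0879 gf0.0
wrist mark_of lid [([0.6395, -0.1195, -0.0035], 0.81)]
wrist mark_of lid_knob [([0.6403, -0.1191, 0.093], 0.88)]
top mark_of glue_a [([0.4618, -0.2168, 0.0196], 0.75), ([0.4682, 0.2978, 0.0159], 0.69), ([0.5946, 0.271, 0.0052], 0.55), ([0.5847, 0.3587, 0.0037], 0.54), ([0.4741, 0.1996, -0.0027], 0.42)]
top mark_of bay_a []
top mark_of canister []
scene mark_of bay_a [([0.5182, 0.0019, 0.0063], 0.89), ([0.5405, 0.0388, 0.0073], 0.61), ([0.493, 0.0411, 0.0055], 0.57)]
scene mark_of canister []
scene mark_of glue_a [([0.4712, 0.2972, 0.0164], 0.94), ([0.5924, 0.2696, -0.0022], 0.85), ([0.5864, 0.3499, 0.0005], 0.72), ([0.4748, 0.204, -0.0013], 0.67), ([0.4587, -0.2228, 0.0159], 0.59), ([0.5141, 0.0242, 0.0038], 0.19)]
rel d [-42.29 -18.84   1.53] w [ 0.   0.  -0.2]
```

View pics/c3.png

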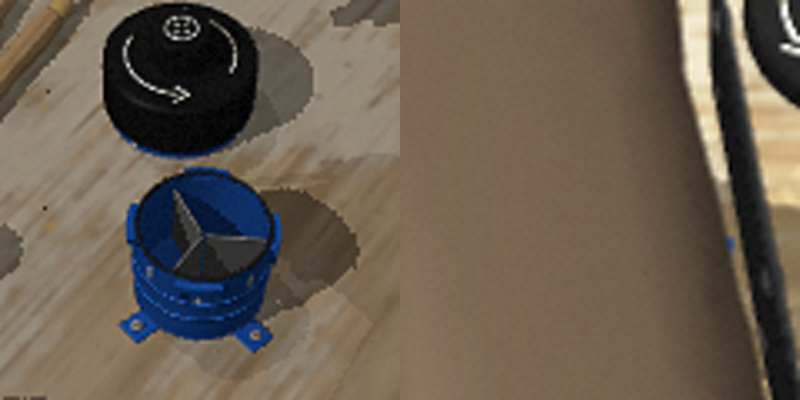

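The lid now stands on the bench and the open canister shows three bays, with the partitions meeting at (200,238) in the crop. The bays come out at (0.517,0.001), (0.5395,0.040) and (0.4945,0.040), evenly spaced 26 mm from the axis. Next is the standing bottle.

```bash
python3 - <<'E'
from h import *
st(); rel([.592,.270,.19],[180,0,-90])
E
```

```text
t19.0 q [ 0.11  0.33 -0.06  0.   -1.18  0.69] p [ 0.6401 -0.1198  0.2153] rpy [180.    0.  -44.2] F [-0.7  0.3 -0.6] M [0.   0.01 0.01] w0.0877 gf0.0
rel d [-30.61 -24.61   2.53] w [ 0.   0.  45.8]
```

```bash
python3 -m crank '[{"dx":-4.4,"dy":-3.5,"dz":0,"wx":0,"wy":0,"wz":7},{"dx":-8.7,"dy":-7,"dz":0,"wx":0,"wy":0,"wz":14},{"dx":-13.1,"dy":-10.5,"dz":0,"wx":0,"wy":0,"wz":21},{"dx":-17.5,"dy":-14.1,"dz":0,"wx":0,"wy":0,"wz":28},{"dx":-21.9,"dy":-17.6,"dz":0.5,"wx":0,"wy":0,"wz":35},{"dx":-26.2,"dy":-21.1,"dz":1,"wx":0,"wy":0,"wz":42},{"dx":-29.6,"dy":-23.8,"dz":2,"wx":0,"wy":0,"wz":46},{"dx":-30.6,"dy":-24.6,"dz":2.5,"wx":0,"wy":0,"wz":46},{"dx":-30.6,"dy":-24.6,"dz":2.5,"wx":0,"wy":0,"wz":46},{"dx":-30.6,"dy":-24.6,"dz":2.5,"wx":0,"wy":0,"wz":46}]' 5 25
python3 - <<'E'
from h import *
st()
im=look("wrist",["glue_a"],("mark_of","find_in"),"w4")
hsv=cv2.cvtColor(im,cv2.COLOR_RGB2HSV); m=((hsv[...,0]<8)|(hsv[...,0]>172))&(hsv[...,1]>150)&(hsv[...,2]>80)
n,l,s,c=cv2.connectedComponentsWithStats(m.astype(np.uint8))
for i in range(1,n):
    if s[i,4]>60: print(s[i],c[i],at_z("wrist",*c[i],.092))
E
```

```text
t: 20.25
eef_pos: [0.5923, 0.2688, 0.1909]
ee_rot: [-3.141, -0.0, -1.574]
force: [-0.1, -0.8, 0.0]
width: 0.0499
gripper_force: 0.0
t20.2 q [ 0.73  0.34 -0.1   0.   -1.13 -0.73] p [0.5923 0.2688 0.1909] rpy [-180.    -0.   -90.2] F [-0.1 -0.8  0. ] M [ 0.04 -0.    0.03] w0.0499 gf0.0
wrist mark_of glue_a [([0.592, 0.2722, 0.0001], 0.95), ([0.5892, 0.3535, 0.0017], 0.71), ([0.4733, 0.2043, -0.0016], 0.65), ([0.4668, 0.3009, 0.0138], 0.58)]
wrist find_in glue_a [([0.4804, 0.3217, 0.031], 0.95), ([0.5902, 0.3401, 0.0648], 0.92), ([0.4819, 0.1996, 0.0707], 0.74), ([0.5918, 0.2629, 0.0714], 0.66)]
[269 208  18  19 254] [277.84251969 217.03149606] [0.59202372 0.27240955 0.092     ]
```

View pics/w4.png

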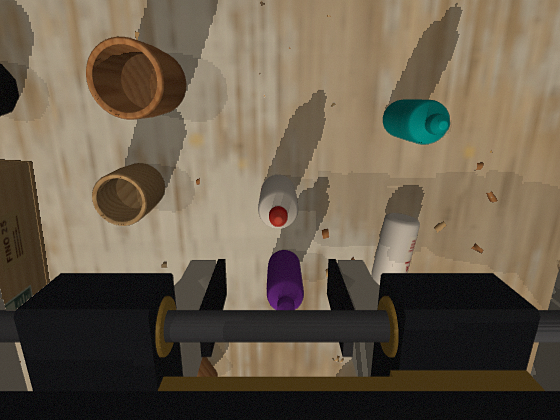

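The standing white bottle's red cap is at (278,217), which puts it at (0.592,0.272). The purple one at (285,290) stays clear of the fingers.

```bash
python3 -m crank '[{"dx":-0.3,"dy":0,"dz":2,"wx":0,"wy":0,"wz":0},{"dx":-0.3,"dy":0,"dz":5,"wx":0,"wy":0,"wz":0},{"dx":-0.3,"dy":0,"dz":8,"wx":0,"wy":0,"wz":0},{"dx":-0.3,"dy":0,"dz":9.5,"wx":0,"wy":0,"wz":0},{"dx":-0.3,"dy":0,"dz":10.3,"wx":0,"wy":0,"wz":0},{"dx":-0.3,"dy":0,"dz":10.6,"wx":0,"wy":0,"wz":0},{"dx":-0.3,"dy":0,"dz":10.7,"wx":0,"wy":0,"wz":0},{"dx":-0.3,"dy":0,"dz":10.7,"wx":0,"wy":0,"wz":0},{"dx":-0.3,"dy":0,"dz":10.7,"wx":0,"wy":0,"wz":0},{"dx":-0.3,"dy":0,"dz":10.7,"wx":0,"wy":0,"wz":0}]' 5 25
python3 -m crank '[{"dx":0,"dy":0,"dz":0,"wx":0,"wy":0,"wz":0},{"dx":0,"dy":0,"dz":0,"wx":0,"wy":0,"wz":0},{"dx":0,"dy":0,"dz":0,"wx":0,"wy":0,"wz":0},{"dx":0,"dy":0,"dz":0,"wx":0,"wy":0,"wz":0},{"dx":0,"dy":0,"dz":0,"wx":0,"wy":0,"wz":0},{"dx":0,"dy":0,"dz":0,"wx":0,"wy":0,"wz":0},{"dx":0,"dy":0,"dz":-0.5,"wx":0,"wy":0,"wz":0},{"dx":0,"dy":0,"dz":-1,"wx":0,"wy":0,"wz":0},{"dx":0,"dy":0,"dz":-2,"wx":0,"wy":0,"wz":0},{"dx":0,"dy":0,"dz":-2,"wx":0,"wy":0,"wz":0}]' 0 25
python3 -c "
from h import *
st(); rel([.517,.0013,.205],[180,0,-90]); rel([.517,.0013,.1],[180,0,-90])"
```

```text
t: 21.65
eef_pos: [0.5921, 0.273, 0.0838]
ee_rot: [-3.141, 0.0, -1.574]
force: [0.1, 0.8, -0.2]
width: 0.05
gripper_force: 0.0
t: 22.9
eef_pos: [0.5927, 0.2733, 0.105]
ee_rot: [-3.14, 0.001, -1.573]
force: [-0.4, -0.3, -0.0]
width: 0.0136
gripper_force: 25.0
t22.9 q [ 0.73  0.42 -0.19  0.   -0.96 -0.73] p [0.5927 0.2733 0.105 ] rpy [-1.799e+02  1.000e-01 -9.020e+01] F [-0.4 -0.3 -0. ] M [ 0.03 -0.04 -0.02] w0.0136 gf25.0
rel d [ 27.21   7.48 -10.05] w [-0.1  0.1 -0.2]
rel d [27.22  7.5   0.45] w [-0.1  0.1 -0.2]
```

```bash
python3 -m crank '[{"dx":0,"dy":0,"dz":-5,"wx":0,"wy":0,"wz":0},{"dx":2,"dy":0.5,"dz":-10,"wx":0,"wy":0,"wz":0},{"dx":6.5,"dy":1.8,"dz":-10,"wx":0,"wy":0,"wz":0},{"dx":11.5,"dy":3.2,"dz":-10,"wx":0,"wy":0,"wz":0},{"dx":16.5,"dy":4.5,"dz":-10,"wx":0,"wy":0,"wz":0},{"dx":21.5,"dy":5.9,"dz":-10,"wx":0,"wy":0,"wz":0},{"dx":25.5,"dy":7,"dz":-9,"wx":0,"wy":0,"wz":0},{"dx":27.2,"dy":7.5,"dz":-8,"wx":0,"wy":0,"wz":0},{"dx":27.2,"dy":7.5,"dz":-7.5,"wx":0,"wy":0,"wz":0},{"dx":27.2,"dy":7.5,"dz":-7.5,"wx":0,"wy":0,"wz":0}]' 0 25
python3 - <<'E'
from h import *
st()
look("scene",["glue_a","bay_a","canister"],name="s5")
im=cv2.imread('pics/s5.png')
cv2.imwrite('pics/c5.png',cv2.resize(im[140:280,230:390],(800,600),interpolation=2))
rel([.517,.0013,.093],[180,0,-90])
E
```

```text
t: 24.15
eef_pos: [0.5165, 0.0016, 0.1782]
ee_rot: [3.141, -0.0, -1.573]
force: [0.5, -0.2, -0.2]
width: 0.0138
gripper_force: 25.0
t24.1 q [ 0.38  0.14 -0.4  -0.   -1.03 -0.39] p [0.5165 0.0016 0.1782] rpy [180.   -0.  -90.1] F [ 0.5 -0.2 -0.2] M [ 0.05 -0.11 -0.  ] w0.0138 gf25.0
scene mark_of glue_a [([0.4699, 0.2984, 0.0188], 0.95), ([0.4599, -0.2224, 0.019], 0.85), ([0.5855, 0.3535, -0.0009], 0.84), ([0.4781, 0.2059, 0.0027], 0.73), ([0.5153, -0.0015, 0.093], 0.64), ([0.7291, 0.269, -0.0009], 0.22)]
scene mark_of bay_a [([0.4947, 0.0393, 0.0066], 0.77), ([0.5406, 0.0392, 0.0071], 0.74), ([0.5168, -0.0, 0.0044], 0.56), ([0.4682, 0.2964, 0.0149], 0.18)]
scene mark_of canister [([0.5149, 0.027, -0.0014], 0.76)]
rel d [ 0.06 -0.03  8.57] w [-0.   0.  -0.1]
```

View pics/c5.png

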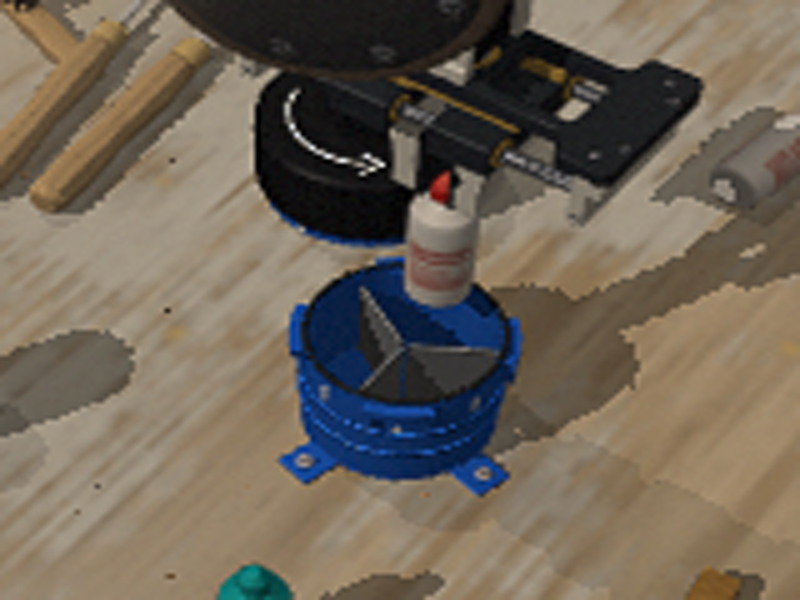

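The bottle hangs upright over the near-right bay, at (440,250) in the crop. Lowering it in.

```bash
python3 -m crank '[{"dx":0,"dy":0,"dz":1,"wx":0,"wy":0,"wz":0},{"dx":0,"dy":0,"dz":2,"wx":0,"wy":0,"wz":0},{"dx":0,"dy":0,"dz":3,"wx":0,"wy":0,"wz":0},{"dx":0,"dy":0,"dz":4,"wx":0,"wy":0,"wz":0},{"dx":0,"dy":0,"dz":5,"wx":0,"wy":0,"wz":0},{"dx":0,"dy":0,"dz":6,"wx":0,"wy":0,"wz":0},{"dx":0,"dy":0,"dz":7,"wx":0,"wy":0,"wz":0},{"dx":0,"dy":0,"dz":8,"wx":0,"wy":0,"wz":0},{"dx":0,"dy":0,"dz":8.6,"wx":0,"wy":0,"wz":0},{"dx":0,"dy":0,"dz":8.7,"wx":0,"wy":0,"wz":0}]' 0 25
python3 -c "
from h import *
st()"
```

```text
t: 25.6
eef_pos: [0.5161, 0.001, 0.0911]
ee_rot: [3.141, -0.0, -1.574]
force: [0.6, 0.2, -0.8]
width: 0.0138
gripper_force: 25.0
t25.6 q [ 0.38  0.23 -0.51  0.   -0.82 -0.39] p [0.5161 0.001  0.0911] rpy [180.   -0.  -90.2] F [ 0.6  0.2 -0.8] M [ 0.08 -0.04  0.02] w0.0138 gf25.0
```

```bash
python3 -m crank '[{"dx":0,"dy":0,"dz":0,"wx":0,"wy":0,"wz":0},{"dx":0,"dy":0,"dz":0,"wx":0,"wy":0,"wz":0},{"dx":0,"dy":0,"dz":0,"wx":0,"wy":0,"wz":0},{"dx":0,"dy":0,"dz":0,"wx":0,"wy":0,"wz":0},{"dx":0,"dy":0,"dz":-1,"wx":0,"wy":0,"wz":0},{"dx":0,"dy":0,"dz":-3,"wx":0,"wy":0,"wz":0},{"dx":0,"dy":0,"dz":-7,"wx":0,"wy":0,"wz":0},{"dx":-3,"dy":0.4,"dz":-11,"wx":0,"wy":0,"wz":0},{"dx":-8,"dy":1.1,"dz":-11,"wx":0,"wy":0,"wz":0},{"dx":-14,"dy":2,"dz":-11,"wx":0,"wy":0,"wz":0}]' 3 25
python3 -m crank '[{"dx":-4,"dy":0.5,"dz":0,"wx":0,"wy":0,"wz":1},{"dx":-9,"dy":1.2,"dz":0,"wx":0,"wy":0,"wz":3},{"dx":-14,"dy":2,"dz":0,"wx":0,"wy":0,"wz":5},{"dx":-18,"dy":2.5,"dz":0,"wx":0,"wy":0,"wz":6},{"dx":-19,"dy":2.6,"dz":0,"wx":0,"wy":0,"wz":6},{"dx":-19,"dy":2.6,"dz":0,"wx":0,"wy":0,"wz":6},{"dx":-19,"dy":2.6,"dz":0,"wx":0,"wy":0,"wz":6},{"dx":-19,"dy":2.6,"dz":0,"wx":0,"wy":0,"wz":6},{"dx":-19,"dy":2.6,"dz":0,"wx":0,"wy":0,"wz":6},{"dx":-19,"dy":2.6,"dz":0,"wx":0,"wy":0,"wz":6}]' 8.76 25
cat >> h.py <<'E'
def reds(im,c,z,amin=40):
    hsv=cv2.cvtColor(im,cv2.COLOR_RGB2HSV); m=((hsv[...,0]<8)|(hsv[...,0]>172))&(hsv[...,1]>150)&(hsv[...,2]>80)
    n,l,s,ce=cv2.connectedComponentsWithStats(m.astype(np.uint8))
    for i in range(1,n):
        if s[i,4]>amin: print("red",s[i].tolist(),np.round(ce[i],1),np.round(at_z(c,*ce[i],z),4))
def axis(c,near,z=.017):
    "principal axis of the mask of the bottle lying near a point, projected on its mid plane"
    for d in arm.masks_of(c,"glue_a"):
        v,u=np.nonzero(d["pixels"]); p=at_z(c,u.mean(),v.mean(),z)
        if np.hypot(*(p[:2]-near))<.06:
            P=np.array([at_z(c,a,b,z)[:2] for a,b in zip(u,v)]); m=P.mean(0); w,e=np.linalg.eigh(np.cov((P-m).T)); t=(P-m)@e[:,1]
            print("axis",round(d["confidence"],2),"mid",np.round(m,4),"dir",round(np.degrees(np.arctan2(*e[::-1,1])),1),"ends",np.round(m+t.min()*e[:,1],4),np.round(m+t.max()*e[:,1],4))
E
python3 - <<'E'
from h import *
st()
im=look("wrist",["glue_a"],("mark_of",),"w6"); reds(im,"wrist",.017); axis("wrist",[.47,.33])
look("scene",["bay_a","glue_a"],name="s6")
im=look("top",["glue_a"]); reds(im,"top",.017,8); axis("top",[.47,.33]); axis("top",[.457,-.25])
E
```

```text
t: 26.85
eef_pos: [0.4967, 0.1422, 0.2032]
ee_rot: [-3.139, 0.001, -1.575]
force: [1.5, 0.1, -0.2]
width: 0.0301
gripper_force: 0.0
t: 28.1
eef_pos: [0.4713, 0.3309, 0.2017]
ee_rot: [-3.142, 0.0, -1.679]
force: [1.2, 0.8, -0.4]
width: 0.0875
gripper_force: 0.0
t28.1 q [ 0.95  0.21 -0.25 -0.   -1.11 -1.06] p [0.4713 0.3309 0.2017] rpy [-180.     0.   -96.2] F [ 1.2  0.8 -0.4] M [ 0.11 -0.08  0.  ] w0.0875 gf0.0
wrist mark_of glue_a [([0.5874, 0.3542, -0.003], 0.91), ([0.4671, 0.2978, 0.0137], 0.79), ([0.476, 0.2045, -0.0002], 0.56)]
red [267, 232, 14, 13, 137] [273.6 237.4] [0.4805 0.385  0.017 ]
axis 0.7 mid [0.4738 0.3376] dir 82.2 ends [0.4683 0.2968] [0.4813 0.3924]
scene mark_of bay_a []
scene mark_of glue_a [([0.5835, 0.3513, 0.0028], 0.58), ([0.6441, -0.1184, 0.0], 0.25)]
top mark_of glue_a [([0.4605, -0.221, 0.0162], 0.91), ([0.4694, 0.2985, 0.0146], 0.85), ([0.5164, 0.0022, 0.0089], 0.68), ([0.4736, 0.1985, -0.0004], 0.66), ([0.5865, 0.3588, 0.0021], 0.57)]
red [433, 142, 35, 26, 613] [450.3 154.5] [ 0.7285 -0.3661  0.017 ]
red [297, 242, 5, 6, 26] [299.  244.5] [ 0.5214 -0.0011  0.017 ]
red [132, 263, 4, 6, 17] [133.1 265.7] [0.4798 0.3828 0.017 ]
red [432, 270, 6, 6, 28] [433.9 272.6] [ 0.4514 -0.3071  0.017 ]
axis 0.88 mid [0.4737 0.336 ] dir 82.9 ends [0.4688 0.2972] [0.4793 0.3815]
axis 0.85 mid [ 0.4579 -0.261 ] dir 82.7 ends [ 0.4511 -0.3141] [ 0.4636 -0.2168]
```

View pics/w6.png

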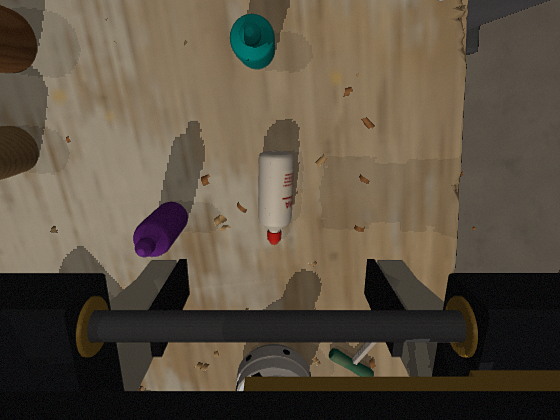

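The lying bottle has its base at (280,155) and cap at (274,237) in the wrist view, with its axis at 82.5°. A speckled can shows at (275,370), so I check how far it is before planning the tilt.

```bash
python3 - <<'E'
from h import *
for z in(.0,.05,.1,.15): print(z,at_z("wrist",275,345,z)[:2],at_z("top",74,258,z)[:2],at_z("top",52,258,z)[:2],at_z("scene",160,390,z)[:2],at_z("scene",155,408,z)[:2])
k,T=cam("wrist"); print(T[:3,3])
E
```

```text
0.0 [0.49468623 0.5309142 ] [0.50114992 0.52878343] [0.50212699 0.58098678] [0.53972455 0.52684442] [0.52217788 0.55628591]
0.05 [0.49023122 0.49167893] [0.49809776 0.50624876] [0.49902979 0.55604605] [0.52014539 0.52897   ] [0.50357266 0.55677731]
0.1 [0.48577622 0.45244365] [0.49504559 0.48371408] [0.49593259 0.53110531] [0.50056622 0.53109557] [0.48496744 0.55726872]
0.15 [0.48132121 0.41320838] [0.49199343 0.4611794 ] [0.49283539 0.50616458] [0.48098706 0.53322115] [0.46636221 0.55776013]
[0.46268735 0.24909988 0.35913389]
```

```bash
python3 -m crank '[{"dx":0,"dy":0,"dz":0,"wx":0,"wy":0,"wz":-10},{"dx":0,"dy":0,"dz":0,"wx":0,"wy":0,"wz":-20},{"dx":0,"dy":0,"dz":0,"wx":0,"wy":0,"wz":-30},{"dx":0,"dy":0,"dz":0,"wx":0,"wy":0,"wz":-40},{"dx":0,"dy":0,"dz":0,"wx":0,"wy":0,"wz":-50},{"dx":0,"dy":0,"dz":0,"wx":0,"wy":0,"wz":-60},{"dx":0,"dy":0,"dz":0,"wx":0,"wy":0,"wz":-70},{"dx":0,"dy":0,"dz":0,"wx":0,"wy":0,"wz":-80},{"dx":0,"dy":0,"dz":0,"wx":0,"wy":0,"wz":-90},{"dx":0,"dy":0,"dz":0,"wx":0,"wy":0,"wz":-100}]' 8.76 25
python3 -m crank '[{"dx":0,"dy":0,"dz":0,"wx":0,"wy":0,"wz":-10},{"dx":0,"dy":0,"dz":0,"wx":0,"wy":0,"wz":-20},{"dx":0,"dy":0,"dz":0,"wx":0,"wy":0,"wz":-30},{"dx":0,"dy":0,"dz":0,"wx":0,"wy":0,"wz":-40},{"dx":0,"dy":0,"dz":0,"wx":0,"wy":0,"wz":-50},{"dx":0,"dy":0,"dz":0,"wx":0,"wy":0,"wz":-60},{"dx":0,"dy":0,"dz":0,"wx":0,"wy":0,"wz":-70},{"dx":0,"dy":0,"dz":0,"wx":0,"wy":0,"wz":-80},{"dx":0,"dy":0,"dz":0,"wx":0,"wy":0,"wz":-80},{"dx":0,"dy":0,"dz":0,"wx":0,"wy":0,"wz":-80}]'
python3 - <<'E'
from h import *
st()
r=R.from_euler("z",82.5,degrees=True)*R.from_euler("x",180,degrees=True)*R.from_euler("y",-30,degrees=True)
print(r.as_matrix()[:,2]); rpy=r.as_euler("xyz",degrees=True); print(rpy)
rel([.459,.3323,.10],rpy); rel([.459,.3323,.009],rpy)
E
```

```text
t: 29.85
eef_pos: [0.4712, 0.3313, 0.2015]
ee_rot: [3.142, 0.0, 0.073]
force: [-1.1, 0.7, 0.3]
width: 0.0875
gripper_force: 0.0
t: 31.1
eef_pos: [0.4712, 0.3312, 0.2015]
ee_rot: [-3.142, 0.0, 1.459]
force: [0.3, -0.3, -0.1]
width: 0.0873
gripper_force: 0.0
t31.1 q [ 0.95  0.21 -0.25 -0.   -1.11  2.08] p [0.4712 0.3312 0.2015] rpy [-180.     0.    83.6] F [ 0.3 -0.3 -0.1] M [-0.09 -0.09  0.02] w0.0873 gf0.0
[-0.0652631  -0.49572243 -0.8660254 ]
[180.   30.   82.5]
rel d [-0.03 -1.22 10.15] w [  0.3 -30.    1.1]
rel d [-0.03 -1.22 19.25] w [  0.3 -30.    1.1]
```

```bash
python3 -m crank '[{"dx":0,"dy":-0.4,"dz":2,"wx":0,"wy":-6,"wz":0},{"dx":0,"dy":-0.8,"dz":4,"wx":0,"wy":-12,"wz":0},{"dx":0,"dy":-1.2,"dz":6,"wx":0,"wy":-18,"wz":1},{"dx":0,"dy":-1.2,"dz":8,"wx":0,"wy":-24,"wz":1},{"dx":0,"dy":-1.2,"dz":9,"wx":0,"wy":-30,"wz":1},{"dx":0,"dy":-1.2,"dz":10,"wx":0,"wy":-30,"wz":1},{"dx":0,"dy":-1.2,"dz":10.1,"wx":0,"wy":-30,"wz":1},{"dx":0,"dy":-1.2,"dz":10.1,"wx":0,"wy":-30,"wz":1},{"dx":0,"dy":-1.2,"dz":10.1,"wx":0,"wy":-30,"wz":1},{"dx":0,"dy":-1.2,"dz":10.1,"wx":0,"wy":-30,"wz":1}]'
python3 - <<'E'
from h import *
st()
look("scene",["glue_a"],name="s7")
rel([.459,.3323,.009],[180,30,82.5])
E
```

```text
t: 32.35
eef_pos: [0.4595, 0.3325, 0.1015]
ee_rot: [3.136, 0.522, 1.443]
force: [-0.9, -0.3, -0.3]
width: 0.088
gripper_force: 0.0
t32.4 q [ 1.09  0.55 -0.18  0.18 -1.34  1.84] p [0.4595 0.3325 0.1015] rpy [179.7  29.9  82.7] F [-0.9 -0.3 -0.3] M [ 1.57 -0.34 -0.02] w0.0880 gf0.0
scene mark_of glue_a [([0.4607, -0.2203, 0.0189], 0.87), ([0.5173, -0.0027, 0.0047], 0.64), ([0.4703, 0.2947, 0.0166], 0.47), ([0.702, 0.1704, -0.0001], 0.36)]
rel d [ 4.57 -0.08  7.99] w [ 0.4 -0.1  0.2]
```

View pics/s7.png

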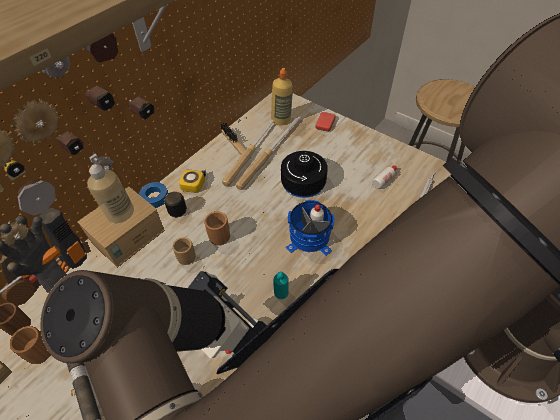

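The first bottle stands in its bay at (318,213), and the arm is clear of the can and the turquoise bottle. Descending on the lying bottle and gripping it.

```bash
python3 -m crank '[{"dx":1,"dy":0,"dz":1.7,"wx":0,"wy":0,"wz":0},{"dx":2,"dy":0,"dz":3.5,"wx":0,"wy":0,"wz":0},{"dx":3,"dy":0,"dz":5.2,"wx":0,"wy":0,"wz":0},{"dx":4,"dy":0,"dz":7,"wx":0,"wy":0,"wz":0},{"dx":4.4,"dy":0,"dz":7.7,"wx":0,"wy":0,"wz":0},{"dx":4.6,"dy":0,"dz":8,"wx":0,"wy":0,"wz":0},{"dx":4.6,"dy":0,"dz":8,"wx":0,"wy":0,"wz":0},{"dx":4.6,"dy":0,"dz":8,"wx":0,"wy":0,"wz":0},{"dx":4.6,"dy":0,"dz":8,"wx":0,"wy":0,"wz":0},{"dx":4.6,"dy":0,"dz":8,"wx":0,"wy":0,"wz":0}]'
python3 -m crank '[{"dx":0,"dy":0,"dz":0,"wx":0,"wy":0,"wz":0},{"dx":0,"dy":0,"dz":0,"wx":0,"wy":0,"wz":0},{"dx":0,"dy":0,"dz":0,"wx":0,"wy":0,"wz":0},{"dx":0,"dy":0,"dz":0,"wx":0,"wy":0,"wz":0},{"dx":0,"dy":0,"dz":0,"wx":0,"wy":0,"wz":0},{"dx":0,"dy":0,"dz":0,"wx":0,"wy":0,"wz":0},{"dx":0,"dy":0,"dz":0,"wx":0,"wy":0,"wz":0},{"dx":0,"dy":0,"dz":0,"wx":0,"wy":0,"wz":0},{"dx":0,"dy":0,"dz":0,"wx":0,"wy":0,"wz":0},{"dx":0,"dy":0,"dz":0,"wx":0,"wy":0,"wz":0}]' 0 30
python3 - <<'E'
from h import *
st()
rel([.459,.3323,.209],[180,30,82.5])
r=R.from_euler("xyz",[180,30,82.5],degrees=True)
rel([.459,.3323,.209],(R.from_euler("z",-82.5,degrees=True)*r).as_euler("xyz",degrees=True))
E
```

```text
t: 33.7
eef_pos: [0.4597, 0.3325, 0.0086]
ee_rot: [3.136, 0.523, 1.444]
force: [-0.1, -0.2, 0.0]
width: 0.0877
gripper_force: 0.0
t: 34.95
eef_pos: [0.4596, 0.3323, 0.0083]
ee_rot: [3.136, 0.524, 1.444]
force: [0.2, -0.3, -0.2]
width: 0.0327
gripper_force: 30.0
t35.0 q [ 1.09  0.65 -0.25  0.19 -1.17  1.8 ] p [0.4596 0.3323 0.0083] rpy [179.7  30.   82.7] F [ 0.2 -0.3 -0.2] M [ 1.53 -0.46  0.12] w0.0327 gf30.0
rel d [-10.04   0.03 -17.38] w [ 0.4 -0.   0.2]
rel d [-10.04   0.03 -17.38] w [41.6 -0.2 71.7]
```

```bash
python3 -m crank '[{"dx":-2.5,"dy":0,"dz":-4.3,"wx":0,"wy":0,"wz":0},{"dx":-5,"dy":0,"dz":-8.7,"wx":0,"wy":0,"wz":0},{"dx":-7.5,"dy":0,"dz":-13,"wx":5.2,"wy":0,"wz":9},{"dx":-10,"dy":0,"dz":-17.4,"wx":10.4,"wy":0,"wz":18},{"dx":-10,"dy":0,"dz":-17.4,"wx":15.6,"wy":0,"wz":27},{"dx":-10,"dy":0,"dz":-17.4,"wx":20.8,"wy":0,"wz":36},{"dx":-10,"dy":0,"dz":-17.4,"wx":26,"wy":0,"wz":45},{"dx":-10,"dy":0,"dz":-17.4,"wx":31.2,"wy":0,"wz":54},{"dx":-10,"dy":0,"dz":-17.4,"wx":36.4,"wy":0,"wz":63},{"dx":-10,"dy":0,"dz":-17.4,"wx":41.6,"wy":-0.2,"wz":71.7}]' 0 35
python3 -m crank '[{"dx":0,"dy":0,"dz":0,"wx":0,"wy":9,"wz":0},{"dx":0,"dy":0,"dz":0,"wx":0,"wy":18,"wz":0},{"dx":0,"dy":0,"dz":0,"wx":0,"wy":27,"wz":0},{"dx":0,"dy":0,"dz":0,"wx":0,"wy":36,"wz":0},{"dx":0,"dy":0,"dz":0,"wx":0,"wy":45,"wz":0},{"dx":0,"dy":0,"dz":0,"wx":0,"wy":54,"wz":0},{"dx":0,"dy":0,"dz":0,"wx":0,"wy":63,"wz":0},{"dx":0,"dy":0,"dz":0,"wx":0,"wy":72,"wz":0},{"dx":0,"dy":0,"dz":0,"wx":0,"wy":81,"wz":0},{"dx":0,"dy":0,"dz":0,"wx":0,"wy":90,"wz":0}]' 0 35
python3 - <<'E'
from h import *
st()
look("scene",["glue_a"],name="s8");look("top",["glue_a"])
im=cv2.imread("pics/s8.png"); cv2.imwrite("pics/c8.png",cv2.resize(im[190:400,120:400],(800,600),interpolation=2))
E
```

```text
t: 36.2
eef_pos: [0.4588, 0.3328, 0.2086]
ee_rot: [3.141, 0.524, -0.007]
force: [-0.4, 0.1, -0.3]
width: 0.0324
gripper_force: 35.0
t: 37.45
eef_pos: [0.4962, 0.388, 0.2379]
ee_rot: [3.113, -0.968, -0.015]
force: [-75.3, 99.8, 39.7]
width: 0.0326
gripper_force: 35.2
t37.5 q [ 1.1   0.13 -1.01  1.67 -0.86 -1.03] p [0.4962 0.388  0.2379] rpy [178.4 -55.4  -0.9] F [-75.3  99.8  39.7] M [11.56 -5.52 19.99] w0.0326 gf35.2
scene mark_of glue_a [([0.4866, 0.388, 0.2026], 0.98), ([0.456, -0.2207, 0.0133], 0.71), ([0.5147, -0.004, 0.0047], 0.58), ([0.5829, 0.3534, -0.0028], 0.55), ([0.4787, 0.2065, -0.0004], 0.39)]
top mark_of glue_a [([0.4613, -0.2201, 0.016], 0.96), ([0.4777, 0.2047, -0.0002], 0.79), ([0.4865, 0.3825, 0.1966], 0.74), ([0.5864, 0.3589, 0.0017], 0.64), ([0.5174, 0.001, 0.0067], 0.52), ([0.6369, -0.1196, 0.0924], 0.47)]
```

View pics/c8.png

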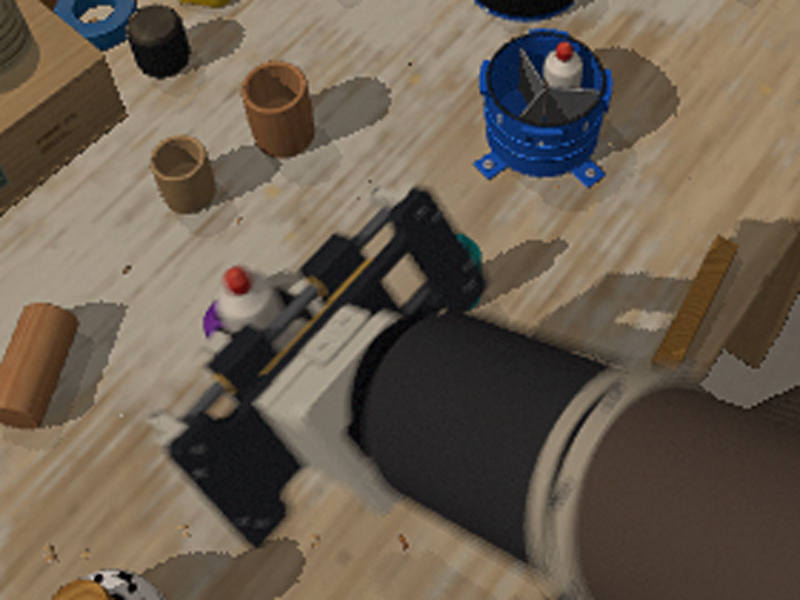

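The picture shows the bottle held roughly upright at (245,300) in the crop. But q3 and q4 are at their range limits and the force reading is large, so I check the state now.

```bash
python3 - <<'E'
from h import *
st()
r=R.from_euler("xyz",[180,-60,0],degrees=True); rel([.46,.333,.21],[180,-60,0]); rel([.52,.37,.21],[180,-60,0])
E
```

```text
t37.6 q [ 1.1   0.13 -1.02  1.67 -0.85 -1.02] p [0.4963 0.3862 0.2337] rpy [177.2 -55.1   0.3] F [ 0.   1.2 -1.1] M [0.11 2.86 0.02] w0.0324 gf35.0
rel d [-4.03  5.38 -1.38] w [2.6 4.9 0.3]
rel d [-0.59  1.47  3.37] w [2.6 4.9 0.3]
```

The spike was a transient; the force now reads 0. Tilting the tool outward runs the wrist near a singularity and the q4 limit. I'll swing slowly to a sideways (tangential) heading, which leaves joint margin.

```bash
python3 -m crank '[{"dx":0,"dy":0,"dz":0,"wx":-1.5,"wy":0,"wz":0.9},{"dx":0,"dy":0,"dz":0,"wx":-3,"wy":0,"wz":1.8},{"dx":0,"dy":0,"dz":0,"wx":-5,"wy":0,"wz":2.9},{"dx":0,"dy":0,"dz":0,"wx":-7,"wy":0,"wz":4},{"dx":0,"dy":0,"dz":0,"wx":-9,"wy":0,"wz":5.2},{"dx":0,"dy":0,"dz":0,"wx":-11.5,"wy":0,"wz":6.6},{"dx":0,"dy":0,"dz":0,"wx":-14,"wy":0,"wz":8},{"dx":0,"dy":0,"dz":0,"wx":-16.5,"wy":0,"wz":9.5},{"dx":0,"dy":0,"dz":0,"wx":-19,"wy":0,"wz":11},{"dx":0,"dy":0,"dz":0,"wx":-20.8,"wy":0,"wz":12}]' 0 35
python3 - <<'E'
from h import *
st()
r=R.from_euler("z",-48,degrees=True)*R.from_euler("xyz",[180,-60,0],degrees=True)
rel([.50,.29,.2],r.as_euler("xyz",degrees=True))
E
```

```text
t: 38.9
eef_pos: [0.4961, 0.3874, 0.2359]
ee_rot: [3.04, -0.978, -0.369]
force: [0.4, -0.2, -0.4]
width: 0.0325
gripper_force: 35.0
t38.9 q [ 1.35  0.33 -0.72  1.04 -1.19 -0.96] p [0.4961 0.3874 0.2359] rpy [174.2 -56.  -21.1] F [ 0.4 -0.2 -0.4] M [ 1.36  2.57 -0.01] w0.0325 gf35.0
rel d [-0.81  8.37  6.1 ] w [-17.    3.2  14.4]
```

```bash
python3 -m crank '[{"dx":-0.1,"dy":0.8,"dz":0.6,"wx":-1.7,"wy":0.3,"wz":1.4},{"dx":-0.2,"dy":2,"dz":1.4,"wx":-4,"wy":0.8,"wz":3.5},{"dx":-0.3,"dy":3.2,"dz":2.3,"wx":-6.5,"wy":1.2,"wz":5.5},{"dx":-0.4,"dy":4.4,"dz":3.2,"wx":-9,"wy":1.7,"wz":7.5},{"dx":-0.5,"dy":5.6,"dz":4.1,"wx":-11.3,"wy":2.1,"wz":9.6},{"dx":-0.6,"dy":6.8,"dz":5,"wx":-13.8,"wy":2.6,"wz":11.7},{"dx":-0.7,"dy":7.8,"dz":5.7,"wx":-15.8,"wy":3,"wz":13.4},{"dx":-0.8,"dy":8.4,"dz":6.1,"wx":-17,"wy":3.2,"wz":14.4},{"dx":-0.8,"dy":8.4,"dz":6.1,"wx":-17,"wy":3.2,"wz":14.4},{"dx":-0.8,"dy":8.4,"dz":6.1,"wx":-17,"wy":3.2,"wz":14.4}]' 0 35
python3 - <<'E'
from h import *
st()
look("scene",["glue_a"],name="s9"); look("top",["glue_a"])
im=cv2.imread("pics/s9.png"); cv2.imwrite("pics/c9.png",cv2.resize(im[190:400,120:400],(800,600),interpolation=2))
r=R.from_euler("z",-48,degrees=True)*R.from_euler("xyz",[180,-60,0],degrees=True)
for z in(.06,.035):rel([.50,.29,z],r.as_euler("xyz",degrees=True))
E
```

```text
t: 40.15
eef_pos: [0.5001, 0.2886, 0.1992]
ee_rot: [-3.141, -1.049, -0.84]
force: [-0.4, 0.2, -0.8]
width: 0.0324
gripper_force: 35.0
t40.1 q [ 1.29  0.44 -0.68  0.86 -1.32 -1.18] p [0.5001 0.2886 0.1992] rpy [-180.   -60.1  -48.1] F [-0.4  0.2 -0.8] M [2.27 2.06 0.05] w0.0324 gf35.0
scene mark_of glue_a [([0.4927, 0.2939, 0.1639], 0.87), ([0.4588, -0.2234, 0.0152], 0.73), ([0.5166, -0.0038, 0.0049], 0.68), ([0.4784, 0.2049, 0.0006], 0.41)]
top mark_of glue_a [([0.4596, -0.2184, 0.0165], 0.82), ([0.4749, 0.2008, -0.0046], 0.82), ([0.4965, 0.2974, 0.1641], 0.7), ([0.5142, 0.0003, 0.0079], 0.59), ([0.585, 0.3579, 0.0016], 0.52)]
rel d [-12.12  -0.09   6.85] w [ 0.1 -0.1 -0.1]
rel d [-14.29  -0.09   8.1 ] w [ 0.1 -0.1 -0.1]
```

View pics/c9.png

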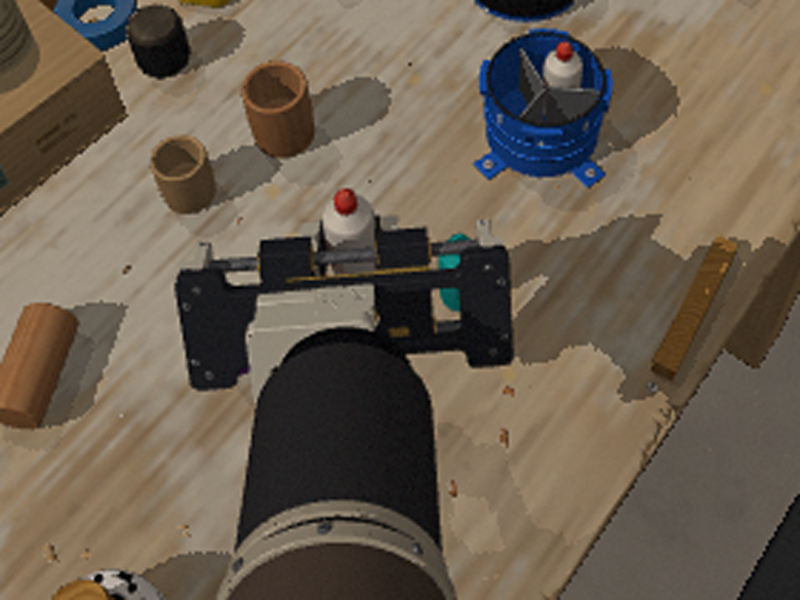

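The bottle is upright in the gripper at (347,230), with its base about 35 mm below the TCP. Lowering it to the bench here.

```bash
python3 -m crank '[{"dx":-1.5,"dy":0,"dz":0.87,"wx":0,"wy":0,"wz":0},{"dx":-3.5,"dy":0,"dz":2,"wx":0,"wy":0,"wz":0},{"dx":-6,"dy":0,"dz":3.5,"wx":0,"wy":0,"wz":0},{"dx":-8.5,"dy":0,"dz":4.9,"wx":0,"wy":0,"wz":0},{"dx":-10.5,"dy":0,"dz":6.1,"wx":0,"wy":0,"wz":0},{"dx":-12,"dy":0,"dz":6.9,"wx":0,"wy":0,"wz":0},{"dx":-13,"dy":0,"dz":7.5,"wx":0,"wy":0,"wz":0},{"dx":-13.6,"dy":0,"dz":7.85,"wx":0,"wy":0,"wz":0},{"dx":-13.9,"dy":0,"dz":8,"wx":0,"wy":0,"wz":0},{"dx":-14,"dy":0,"dz":8.1,"wx":0,"wy":0,"wz":0}]' 0 35
python3 - <<'E'
from h import *
st(); look("top",["glue_a"]); look("scene",["glue_a"]); st()
E
```

```text
t: 41.6
eef_pos: [0.5004, 0.2883, 0.0375]
ee_rot: [-3.14, -1.048, -0.841]
force: [0.4, -0.2, -0.5]
width: 0.0324
gripper_force: 35.0
t41.6 q [ 1.26  0.68 -0.77  0.99 -1.11 -1.46] p [0.5004 0.2883 0.0375] rpy [-179.9  -60.1  -48.2] F [ 0.4 -0.2 -0.5] M [ 2.26  2.07 -0.02] w0.0324 gf35.0
top mark_of glue_a [([0.5401, 0.0421, 0.0096], 0.75), ([0.4637, -0.2178, 0.0182], 0.7), ([0.4742, 0.2013, -0.0011], 0.6), ([0.585, 0.3579, -0.0005], 0.59), ([0.493, 0.2963, 0.0019], 0.57), ([0.5147, -0.0027, 0.0075], 0.45)]
scene mark_of glue_a [([0.4769, 0.2038, -0.0028], 0.93), ([0.5177, -0.003, 0.0012], 0.72), ([0.5848, 0.3514, -0.0026], 0.68), ([0.4585, -0.2225, 0.0185], 0.65), ([0.4959, 0.2958, 0.0015], 0.54)]
t41.8 q [ 1.26  0.68 -0.77  0.99 -1.11 -1.45] p [0.5004 0.2882 0.0376] rpy [-179.9  -60.1  -48.2] F [-0.6 -0.4 -0.1] M [2.28 2.01 0.01] w0.0327 gf35.0
```

```bash
python3 -m crank '[{"dx":-0.1,"dy":0,"dz":0.05,"wx":0,"wy":0,"wz":0},{"dx":-0.1,"dy":0,"dz":0.05,"wx":0,"wy":0,"wz":0},{"dx":-0.1,"dy":0,"dz":0.05,"wx":0,"wy":0,"wz":0},{"dx":-0.1,"dy":0,"dz":0.05,"wx":0,"wy":0,"wz":0},{"dx":-0.1,"dy":0,"dz":-0.5,"wx":0,"wy":0,"wz":0},{"dx":-0.1,"dy":0,"dz":-2,"wx":0,"wy":0,"wz":0},{"dx":-0.1,"dy":0,"dz":-4,"wx":0,"wy":0,"wz":0},{"dx":0,"dy":0,"dz":-6,"wx":0,"wy":0,"wz":0},{"dx":0,"dy":0,"dz":-8,"wx":0,"wy":0,"wz":0},{"dx":0,"dy":0,"dz":-9,"wx":0,"wy":0,"wz":0}]' 6.5 30
python3 - <<'E'
from h import *
st(); look("top",["glue_a"]); im=look("scene",["glue_a"],name="s10"); reds(im,"scene",.092,8)
rel([.49,.29,.21],[180,0,-48]);rel([.4945,.2965,.21],[180,0,-30])
E
```

```text
t: 43.05
eef_pos: [0.4473, 0.348, 0.0828]
ee_rot: [-3.139, -1.048, -0.84]
force: [-0.3, -0.3, -0.1]
width: 0.065
gripper_force: 0.0
t43.0 q [ 1.42  0.64 -0.65  0.79 -1.23 -1.34] p [0.4473 0.348  0.0828] rpy [-179.9  -60.   -48.1] F [-0.3 -0.3 -0.1] M [2.17 1.94 0.08] w0.0650 gf0.0
top mark_of glue_a [([0.5141, 0.0007, 0.0086], 0.79), ([0.4761, 0.2051, 0.001], 0.77), ([0.5847, 0.3555, -0.0009], 0.66), ([0.4941, 0.2988, 0.0011], 0.63), ([0.4619, -0.2189, 0.0171], 0.56)]
scene mark_of glue_a [([0.4767, 0.2064, -0.0019], 0.9), ([0.4602, -0.2237, 0.0168], 0.85), ([0.4945, 0.294, 0.0023], 0.72), ([0.5841, 0.3483, -0.0015], 0.68), ([0.5168, -0.0051, -0.0], 0.46), ([0.7293, 0.2661, -0.0004], 0.22), ([0.6446, -0.1193, 0.0033], 0.19)]
red [316, 112, 19, 19, 248] [324.8 121. ] [ 0.6788 -0.2809  0.092 ]
red [392, 166, 4, 3, 10] [393.7 166.8] [ 0.4281 -0.2335  0.092 ]
red [315, 205, 5, 6, 23] [316.8 207.3] [0.5145 0.003  0.092 ]
red [29, 275, 6, 6, 21] [ 31.5 277.4] [0.9054 0.5402 0.092 ]
red [244, 298, 7, 7, 33] [246.9 300.6] [0.491  0.2982 0.092 ]
rel d [14.57  0.62 -0.34] w [  0.1 -60.1  -0.1]
rel d [14.47 -0.15 -0.5 ] w [  9.5 -59.6 -16.4]
```

```bash
python3 -m crank '[{"dx":3,"dy":0,"dz":-1.7,"wx":0,"wy":0,"wz":0},{"dx":7,"dy":0,"dz":-4,"wx":1,"wy":-6,"wz":-1.6},{"dx":10,"dy":0,"dz":-5.7,"wx":2,"wy":-13,"wz":-3.6},{"dx":11.5,"dy":0,"dz":-6,"wx":3.3,"wy":-21,"wz":-5.8},{"dx":12.5,"dy":0,"dz":-5,"wx":4.6,"wy":-29,"wz":-8},{"dx":13.3,"dy":-0.1,"dz":-3.5,"wx":5.9,"wy":-37,"wz":-10.2},{"dx":14,"dy":-0.1,"dz":-2,"wx":7.2,"wy":-45,"wz":-12.4},{"dx":14.5,"dy":-0.1,"dz":-0.5,"wx":8.5,"wy":-53,"wz":-14.6},{"dx":14.5,"dy":-0.1,"dz":-0.5,"wx":9.5,"wy":-59.6,"wz":-16.4},{"dx":14.5,"dy":-0.1,"dz":-0.5,"wx":9.5,"wy":-59.6,"wz":-16.4}]' 5 25
python3 - <<'E'
from h import *
st(); im=look("wrist",["glue_a"]); reds(im,"wrist",.0915); rel([.4945,.297,.0838],[180,0,-30])
E
```

```text
t: 44.5
eef_pos: [0.4959, 0.2943, 0.2102]
ee_rot: [-3.141, 0.002, -0.529]
force: [-0.5, -0.4, -0.2]
width: 0.0495
gripper_force: 0.0
t44.5 q [ 0.87  0.21 -0.23 -0.   -1.13  0.17] p [0.4959 0.2943 0.2102] rpy [-1.80e+02  1.00e-01 -3.03e+01] F [-0.5 -0.4 -0.2] M [0.01 0.02 0.01] w0.0495 gf0.0
wrist mark_of glue_a [([0.4924, 0.3663, 0.0181], 0.91), ([0.5874, 0.3517, -0.0031], 0.64), ([0.4715, 0.2028, -0.002], 0.61)]
red [227, 291, 13, 11, 101] [232.9 296.1] [0.4436 0.3703 0.0915]
rel d [-0.13 -0.2  12.59] w [ 0.1 -0.  -0.2]
```

The bottle has been knocked away and is lying again, judging by the mark at z = 0.018. Looking again.

```bash
python3 - <<'E'
from h import *
im=look("wrist",["glue_a"],name="w11"); reds(im,"wrist",.017); axis("wrist",[.49,.37])
im=look("top",["glue_a","cup_big","cup_small","lid"],name="t11"); reds(im,"top",.017,8); axis("top",[.49,.37]); axis("top",[.4579,-.261])
a=cv2.imread("pics/w11.png"); b=cv2.imread("pics/t11.png")
cv2.imwrite("pics/c11.png",np.hstack([cv2.resize(a,(400,300)),cv2.resize(b[160:325,60:280],(400,300),interpolation=2)]))
E
```

```text
wrist mark_of glue_a [([0.4933, 0.3664, 0.0153], 0.9), ([0.5905, 0.3507, -0.0023], 0.71), ([0.4734, 0.2052, -0.0026], 0.68), ([0.4947, 0.0408, 0.0053], 0.4)]
red [227, 291, 14, 11, 104] [233.6 295.4] [0.4093 0.4012 0.017 ]
axis 0.92 mid [0.4571 0.3782] dir 158.9 ends [0.4933 0.3642] [0.4017 0.3995]
top mark_of glue_a [([0.4625, -0.2176, 0.0165], 0.91), ([0.5159, -0.0013, 0.0089], 0.66), ([0.4942, 0.3658, 0.0151], 0.64), ([0.5851, 0.3586, 0.0012], 0.53), ([0.4729, 0.2003, -0.0046], 0.52)]
top mark_of cup_big [([0.7012, 0.166, -0.001], 0.67)]
top mark_of cup_small [([0.7276, 0.2646, -0.0035], 0.78), ([0.5165, 0.0016, 0.0067], 0.33)]
top mark_of lid [([0.6405, -0.1226, 0.0019], 0.58)]
red [433, 142, 35, 26, 613] [450.3 154.4] [ 0.7287 -0.366   0.017 ]
red [297, 242, 5, 6, 26] [299.  244.5] [ 0.5214 -0.0011  0.017 ]
red [432, 270, 6, 6, 29] [434.  272.5] [ 0.4516 -0.3072  0.017 ]
red [122, 293, 6, 7, 29] [124.2 296.2] [0.4108 0.401  0.017 ]
axis 0.62 mid [0.4426 0.3872] dir 159.8 ends [0.4938 0.3683] [0.4058 0.4007]
axis 0.68 mid [ 0.457  -0.2612] dir 83.6 ends [ 0.451  -0.3141] [ 0.462  -0.2167]
```

View pics/c11.png

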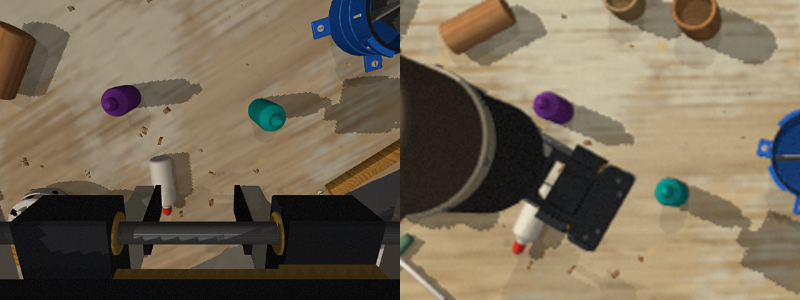

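In the wrist view the bottle lies with its base at (160,160) and cap at (166,210). In world terms the base is at (0.4935,0.366) and the axis points to 159°. The grasp tilts 45° toward the cap, then turns it upright toward the open front-left.

```bash
python3 - <<'E'
from h import *
st()
r=R.from_euler("z",-20.7,degrees=True)*R.from_euler("x",180,degrees=True)*R.from_euler("y",45,degrees=True)
print(r.as_matrix()[:,2],r.as_euler("xyz",degrees=True))
rel([.460,.3785,.11],r.as_euler("xyz",degrees=True))
E
```

```text
t45.1 q [ 0.88  0.21 -0.23 -0.   -1.13  0.17] p [0.4941 0.2965 0.2103] rpy [-180.    0.  -30.] F [ 0.6 -0.6 -0.5] M [ 0.04  0.02 -0.04] w0.0500 gf0.0
[ 0.66145882 -0.24994446 -0.70710678] [180.  -45.  -20.7]
rel d [-7.05 -5.4  10.04] w [ 3.6 44.9 -8.8]
```

```bash
python3 -m crank '[{"dx":-2,"dy":-1.5,"dz":0,"wx":0.4,"wy":5,"wz":-1},{"dx":-4.5,"dy":-3.5,"dz":1,"wx":0.8,"wy":10,"wz":-2},{"dx":-7,"dy":-5.4,"dz":3,"wx":1.2,"wy":15,"wz":-3},{"dx":-7,"dy":-5.4,"dz":5,"wx":1.6,"wy":20,"wz":-4},{"dx":-7,"dy":-5.4,"dz":7,"wx":2,"wy":26,"wz":-5},{"dx":-7,"dy":-5.4,"dz":9,"wx":2.5,"wy":32,"wz":-6.2},{"dx":-7,"dy":-5.4,"dz":10,"wx":3,"wy":38,"wz":-7.5},{"dx":-7,"dy":-5.4,"dz":10,"wx":3.6,"wy":45,"wz":-8.8},{"dx":-7,"dy":-5.4,"dz":10,"wx":3.6,"wy":45,"wz":-8.8},{"dx":-7,"dy":-5.4,"dz":10,"wx":3.6,"wy":45,"wz":-8.8}]' 8.76 25
python3 - <<'E'
from h import *
st()
look("top",["glue_a"]); im=look("scene",["glue_a"])
rel([.460,.3785,.0105],[180,-45,-20.7])
E
```

```text
t: 46.35
eef_pos: [0.4608, 0.3783, 0.1105]
ee_rot: [3.141, -0.785, -0.362]
force: [0.9, 0.4, 0.3]
width: 0.0873
gripper_force: 0.0
t46.4 q [ 1.28  0.34 -0.92  1.21 -0.85 -1.16] p [0.4608 0.3783 0.1105] rpy [180.  -45.  -20.8] F [0.9 0.4 0.3] M [0.84 2.13 0.04] w0.0873 gf0.0
top mark_of glue_a [([0.5872, 0.3568, 0.0022], 0.83), ([0.4618, -0.2205, 0.0192], 0.78), ([0.4914, 0.3636, 0.0162], 0.63), ([0.4741, 0.2008, -0.0021], 0.55), ([0.512, 0.0005, 0.0098], 0.5)]
scene mark_of glue_a [([0.4761, 0.2051, -0.0025], 0.78), ([0.5852, 0.3508, -0.0008], 0.77), ([0.4624, -0.2238, 0.0153], 0.6), ([0.4908, 0.3624, 0.0174], 0.54), ([0.5163, -0.005, 0.0037], 0.51)]
rel d [-7.19  0.04  7.03] w [ 0.  -0.  -0.1]
```

q3 is too close to its limit at this tilt, so I reduce the grasp tilt to 35° before going down.

```bash
python3 -m crank '[{"dx":0,"dy":0,"dz":0,"wx":0,"wy":-2,"wz":0},{"dx":0,"dy":0,"dz":0,"wx":0,"wy":-4,"wz":0},{"dx":0,"dy":0,"dz":0,"wx":0,"wy":-6,"wz":0},{"dx":0,"dy":0,"dz":0,"wx":0,"wy":-8,"wz":0},{"dx":0,"dy":0,"dz":0,"wx":0,"wy":-10,"wz":0},{"dx":-1,"dy":0,"dz":1,"wx":0,"wy":-10,"wz":0},{"dx":-2,"dy":0,"dz":2,"wx":0,"wy":-10,"wz":0},{"dx":-3,"dy":0,"dz":3,"wx":0,"wy":-10,"wz":0},{"dx":-3.5,"dy":0,"dz":3.5,"wx":0,"wy":-10,"wz":0},{"dx":-3.5,"dy":0,"dz":3.5,"wx":0,"wy":-10,"wz":0}]' 8.76 25
python3 - <<'E'
from h import *
st()
rel([.459,.3780,.0095],[180,-35,-20.7])
E
```

```text
t: 47.8
eef_pos: [0.461, 0.3777, 0.0609]
ee_rot: [3.141, -0.612, -0.362]
force: [0.5, 0.1, 0.3]
width: 0.0875
gripper_force: 0.0
t47.8 q [ 1.19  0.36 -0.91  1.19 -0.67 -1.08] p [0.461  0.3777 0.0609] rpy [180.  -35.1 -20.8] F [0.5 0.1 0.3] M [0.68 1.78 0.01] w0.0875 gf0.0
rel d [-3.12  0.04  4.09] w [ 0.1 -0.1 -0. ]
```

```bash
python3 -m crank '[{"dx":-0.2,"dy":0,"dz":0.3,"wx":0,"wy":-1.5,"wz":0},{"dx":-0.6,"dy":0,"dz":0.8,"wx":0,"wy":-3,"wz":0},{"dx":-1.2,"dy":0,"dz":1.6,"wx":0,"wy":-5,"wz":0},{"dx":-1.8,"dy":0,"dz":2.4,"wx":0,"wy":-5,"wz":0},{"dx":-2.4,"dy":0,"dz":3.2,"wx":0,"wy":-5,"wz":0},{"dx":-2.9,"dy":0,"dz":3.8,"wx":0,"wy":-5,"wz":0},{"dx":-3.1,"dy":0,"dz":4.1,"wx":0,"wy":-5,"wz":0},{"dx":-3.1,"dy":0,"dz":4.1,"wx":0,"wy":-5,"wz":0},{"dx":-3.1,"dy":0,"dz":4.1,"wx":0,"wy":-5,"wz":0},{"dx":-3.1,"dy":0,"dz":4.1,"wx":0,"wy":-5,"wz":0}]' 8.76 25
python3 -m crank '[{"dx":0,"dy":0,"dz":0,"wx":0,"wy":0,"wz":0},{"dx":0,"dy":0,"dz":0,"wx":0,"wy":0,"wz":0},{"dx":0,"dy":0,"dz":0,"wx":0,"wy":0,"wz":0},{"dx":0,"dy":0,"dz":0,"wx":0,"wy":0,"wz":0},{"dx":0,"dy":0,"dz":0,"wx":0,"wy":0,"wz":0},{"dx":0,"dy":0,"dz":0,"wx":0,"wy":0,"wz":0},{"dx":0,"dy":0,"dz":0,"wx":0,"wy":0,"wz":0},{"dx":0,"dy":0,"dz":0,"wx":0,"wy":0,"wz":0},{"dx":0,"dy":0,"dz":0,"wx":0,"wy":0,"wz":0},{"dx":0,"dy":0,"dz":0,"wx":0,"wy":0,"wz":0}]' 0 35
python3 - <<'E'
from h import *
st()
rel([.4589,.378,.18],[180,-30,-20.7])
r=R.from_euler("z",-40,degrees=True)*R.from_euler("x",180,degrees=True)
rel([.41,.38,.20],r.as_euler("xyz",degrees=True))
E
```

```text
t: 49.05
eef_pos: [0.4591, 0.3789, 0.0098]
ee_rot: [-3.141, -0.525, -0.362]
force: [-0.1, 0.3, -0.0]
width: 0.0877
gripper_force: 0.0
t: 50.3
eef_pos: [0.4591, 0.3786, 0.0095]
ee_rot: [3.141, -0.525, -0.362]
force: [0.0, -0.3, -0.4]
width: 0.0329
gripper_force: 34.1
t50.3 q [ 1.1   0.42 -0.93  1.3  -0.54 -1.14] p [0.4591 0.3786 0.0095] rpy [180.  -30.1 -20.7] F [ 0.  -0.3 -0.4] M [ 0.46  1.55 -0.07] w0.0329 gf34.1
rel d [  8.54   0.07 -14.75] w [ 0.  -0.1 -0. ]
rel d [  5.53   1.61 -18.81] w [ -5.  -29.8  18.8]
```

```bash
python3 -m crank '[{"dx":0.5,"dy":0,"dz":-0.9,"wx":0,"wy":0,"wz":0},{"dx":1.5,"dy":0,"dz":-2.6,"wx":0,"wy":0,"wz":0},{"dx":3,"dy":0,"dz":-5.2,"wx":0,"wy":0,"wz":0},{"dx":4.5,"dy":0,"dz":-7.8,"wx":0,"wy":0,"wz":0},{"dx":6,"dy":0,"dz":-10.4,"wx":0,"wy":0,"wz":0},{"dx":7.5,"dy":0,"dz":-13,"wx":0,"wy":0,"wz":0},{"dx":8.5,"dy":0,"dz":-14.7,"wx":0,"wy":0,"wz":0},{"dx":8.5,"dy":0,"dz":-14.7,"wx":0,"wy":0,"wz":0},{"dx":8.5,"dy":0,"dz":-14.7,"wx":0,"wy":0,"wz":0},{"dx":8.5,"dy":0,"dz":-14.7,"wx":0,"wy":0,"wz":0}]' 0 35
python3 - <<'E'
from h import *
st()
rel([.41,.38,.20],[180,0,-40])
E
```

```text
t: 51.55
eef_pos: [0.4589, 0.378, 0.1783]
ee_rot: [3.139, -0.525, -0.361]
force: [0.8, -0.3, -0.2]
width: 0.0326
gripper_force: 34.1
t51.5 q [ 1.28  0.2  -0.7   0.72 -0.86 -0.6 ] p [0.4589 0.378  0.1783] rpy [179.9 -30.1 -20.7] F [ 0.8 -0.3 -0.2] M [ 0.63  1.71 -0.01] w0.0326 gf34.1
rel d [-2.93  1.55 -4.2 ] w [ -4.9 -29.8  18.8]
```

```bash
python3 -m crank '[{"dx":-0.3,"dy":0.2,"dz":-0.4,"wx":-0.5,"wy":-3,"wz":1.9},{"dx":-0.6,"dy":0.3,"dz":-0.8,"wx":-1,"wy":-6,"wz":3.8},{"dx":-0.9,"dy":0.5,"dz":-1.3,"wx":-1.5,"wy":-9,"wz":5.6},{"dx":-1.2,"dy":0.6,"dz":-1.7,"wx":-2,"wy":-12,"wz":7.5},{"dx":-1.5,"dy":0.8,"dz":-2.1,"wx":-2.5,"wy":-15,"wz":9.4},{"dx":-1.8,"dy":0.9,"dz":-2.5,"wx":-3,"wy":-18,"wz":11.3},{"dx":-2.1,"dy":1.1,"dz":-3,"wx":-3.5,"wy":-21,"wz":13.2},{"dx":-2.4,"dy":1.2,"dz":-3.4,"wx":-4,"wy":-24,"wz":15},{"dx":-2.7,"dy":1.4,"dz":-3.8,"wx":-4.5,"wy":-27,"wz":16.9},{"dx":-2.9,"dy":1.5,"dz":-4.2,"wx":-4.9,"wy":-29.8,"wz":18.8}]' 0 35
python3 -m crank '[{"dx":0,"dy":0,"dz":0,"wx":0,"wy":-3,"wz":0},{"dx":0,"dy":0,"dz":0,"wx":0,"wy":-8,"wz":0},{"dx":0,"dy":0,"dz":0,"wx":0,"wy":-14,"wz":0},{"dx":0,"dy":0,"dz":0,"wx":0,"wy":-20,"wz":0},{"dx":0,"dy":0,"dz":0,"wx":0,"wy":-26,"wz":0},{"dx":0,"dy":0,"dz":0,"wx":0,"wy":-32,"wz":0},{"dx":0,"dy":0,"dz":0,"wx":0,"wy":-38,"wz":0},{"dx":0,"dy":0,"dz":0,"wx":0,"wy":-44,"wz":0},{"dx":0,"dy":0,"dz":0,"wx":0,"wy":-49,"wz":0},{"dx":0,"dy":0,"dz":0,"wx":0,"wy":-52,"wz":0}]' 0 35
python3 - <<'E'
from h import *
st(); look("top",["glue_a"],name="t12"); look("scene",["glue_a"],name="s12")
a=cv2.imread("pics/s12.png"); b=cv2.imread("pics/t12.png")
cv2.imwrite("pics/c12.png",np.hstack([cv2.resize(a,(400,300)),cv2.resize(b[160:325,60:280],(400,300),interpolation=2)]))
E
```

```text
t: 52.8
eef_pos: [0.4103, 0.3806, 0.2002]
ee_rot: [-3.142, 0.002, -0.699]
force: [0.1, -0.7, -0.5]
width: 0.0327
gripper_force: 34.1
t: 54.05
eef_pos: [0.4109, 0.3802, 0.1995]
ee_rot: [3.14, 0.911, -0.701]
force: [-0.3, 0.0, -0.7]
width: 0.033
gripper_force: 34.1
t54.0 q [ 0.48  0.48  0.1  -0.82 -1.62  0.53] p [0.4109 0.3802 0.1995] rpy [179.9  52.2 -40.1] F [-0.3  0.  -0.7] M [-1.8  -2.2   0.05] w0.0330 gf34.1
top mark_of glue_a [([0.476, 0.2011, -0.0002], 0.7), ([0.5143, 0.0003, 0.0089], 0.68), ([0.4612, -0.2185, 0.0159], 0.61)]
scene mark_of glue_a [([0.5145, -0.0005, 0.0033], 0.71), ([0.4166, 0.3719, 0.164], 0.69), ([0.5856, 0.3535, -0.0029], 0.63), ([0.459, -0.2251, 0.0166], 0.55)]
```

View pics/c12.png

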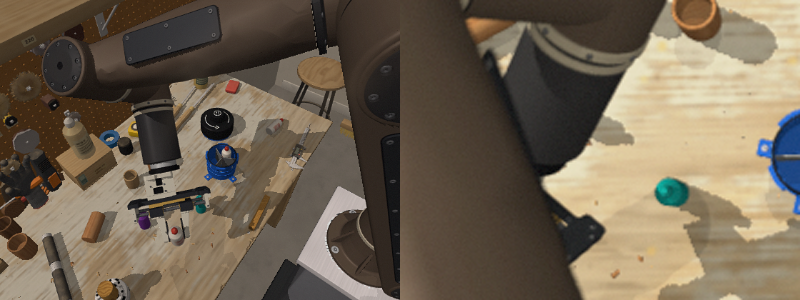

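The bottle is held nearly upright (8° lean), and the joints have plenty of margin. I shift it slightly away from the neighbours and lower it.

```bash
python3 - <<'E'
from h import *
rel([.385,.40,.12],[180,52.2,-40]); rel([.385,.40,.0385],[180,52.2,-40])
E
```

```text
rel d [4.39 0.2  7.49] w [-0.  -0.2  0.1]
rel d [10.8   0.21 12.51] w [-0.  -0.2  0.1]
```

```bash
python3 -m crank '[{"dx":0.5,"dy":0,"dz":1,"wx":0,"wy":0,"wz":0},{"dx":1.5,"dy":0.1,"dz":2.5,"wx":0,"wy":0,"wz":0},{"dx":3,"dy":0.2,"dz":5,"wx":0,"wy":0,"wz":0},{"dx":4.4,"dy":0.2,"dz":7.5,"wx":0,"wy":0,"wz":0},{"dx":6,"dy":0.2,"dz":8.7,"wx":0,"wy":0,"wz":0},{"dx":7.6,"dy":0.2,"dz":10,"wx":0,"wy":0,"wz":0},{"dx":9.2,"dy":0.2,"dz":11.2,"wx":0,"wy":0,"wz":0},{"dx":10.2,"dy":0.2,"dz":12,"wx":0,"wy":0,"wz":0},{"dx":10.6,"dy":0.2,"dz":12.35,"wx":0,"wy":0,"wz":0},{"dx":10.8,"dy":0.2,"dz":12.5,"wx":0,"wy":0,"wz":0}]' 0 35
python3 - <<'E'
from h import *
st(); look("scene",["glue_a"]);st()
E
```

```text
t: 55.5
eef_pos: [0.3852, 0.4004, 0.0391]
ee_rot: [-3.138, 0.908, -0.694]
force: [0.5, 0.8, -0.5]
width: 0.033
gripper_force: 34.1
t55.5 q [ 0.52  0.65 -0.03 -0.85 -1.39  0.74] p [0.3852 0.4004 0.0391] rpy [-179.8   52.   -39.8] F [ 0.5  0.8 -0.5] M [-1.75 -2.18 -0.03] w0.0330 gf34.1
scene mark_of glue_a [([0.5836, 0.3537, -0.0014], 0.93), ([0.5159, 0.0014, 0.0034], 0.76), ([0.3899, 0.3939, 0.0076], 0.64), ([0.4805, 0.2061, 0.0012], 0.53)]
t55.6 q [ 0.52  0.65 -0.03 -0.85 -1.39  0.74] p [0.3852 0.4004 0.0393] rpy [-179.8   52.   -39.8] F [-0.5 -0.7  0.7] M [-1.85 -2.15 -0.01] w0.0326 gf34.1
```

```bash
python3 -m crank '[{"dx":0.08,"dy":0,"dz":0.06,"wx":0,"wy":0,"wz":0},{"dx":0.16,"dy":0,"dz":0.12,"wx":0,"wy":0,"wz":0},{"dx":0.24,"dy":0,"dz":0.18,"wx":0,"wy":0,"wz":0},{"dx":0.28,"dy":0,"dz":0.2,"wx":0,"wy":0,"wz":0},{"dx":0.28,"dy":0,"dz":0.2,"wx":0,"wy":0,"wz":0},{"dx":0.28,"dy":0,"dz":0.2,"wx":0,"wy":0,"wz":0},{"dx":0.28,"dy":0,"dz":0.2,"wx":0,"wy":0,"wz":0},{"dx":0.28,"dy":0,"dz":0.2,"wx":0,"wy":0,"wz":0},{"dx":0.28,"dy":0,"dz":0.2,"wx":0,"wy":0,"wz":0},{"dx":0.28,"dy":0,"dz":0.2,"wx":0,"wy":0,"wz":0}]' 0 35
python3 -m crank '[{"dx":0,"dy":0,"dz":0,"wx":0,"wy":0,"wz":0},{"dx":0,"dy":0,"dz":0,"wx":0,"wy":0,"wz":0},{"dx":0,"dy":0,"dz":0,"wx":0,"wy":0,"wz":0},{"dx":0,"dy":0,"dz":0,"wx":0,"wy":0,"wz":0},{"dx":0,"dy":0,"dz":0,"wx":0,"wy":0,"wz":0},{"dx":0,"dy":0,"dz":-1,"wx":0,"wy":0,"wz":0},{"dx":0,"dy":0,"dz":-3,"wx":0,"wy":0,"wz":0},{"dx":0,"dy":0,"dz":-5,"wx":0,"wy":0,"wz":0},{"dx":0,"dy":0,"dz":-7,"wx":0,"wy":0,"wz":0},{"dx":0,"dy":0,"dz":-8,"wx":0,"wy":0,"wz":0}]' 6.5 30
python3 - <<'E'
from h import *
st(); im=look("scene",["glue_a"]);reds(im,"scene",.092,8)
rel([.389,.394,.21],[180,0,-40])
E
```

```text
t: 56.85
eef_pos: [0.385, 0.4003, 0.0357]
ee_rot: [-3.138, 0.908, -0.695]
force: [0.8, -1.1, 2.3]
width: 0.0327
gripper_force: 34.1
t: 58.1
eef_pos: [0.4348, 0.3589, 0.0861]
ee_rot: [-3.136, 0.907, -0.694]
force: [0.6, 0.3, -0.2]
width: 0.065
gripper_force: 0.0
t58.1 q [ 0.44  0.63  0.06 -0.8  -1.51  0.7 ] p [0.4348 0.3589 0.0861] rpy [-179.7   52.   -39.8] F [ 0.6  0.3 -0.2] M [-1.7  -2.03 -0.03] w0.0650 gf0.0
scene mark_of glue_a [([0.393, 0.3911, 0.0025], 0.81), ([0.5849, 0.3499, -0.0024], 0.63), ([0.5135, -0.001, 0.0044], 0.57)]
red [316, 117, 19, 14, 144] [325.6 124.4] [ 0.6687 -0.2696  0.092 ]
red [315, 205, 5, 6, 26] [317.  207.5] [0.5138 0.0034 0.092 ]
red [29, 275, 8, 8, 39] [ 32.5 278.6] [0.901  0.5406 0.092 ]
red [252, 364, 8, 8, 49] [255.3 367.5] [0.3896 0.394  0.092 ]
rel d [-13.32   0.22  -3.15] w [-0.2 52.   0.1]
```

It stands again at (0.390,0.394). This time I rise fully before rotating.

```bash
python3 -m crank '[{"dx":-1.5,"dy":0,"dz":-1.8,"wx":0,"wy":0,"wz":0},{"dx":-5,"dy":0,"dz":-4.5,"wx":0,"wy":0,"wz":0},{"dx":-9,"dy":0,"dz":-7.6,"wx":0,"wy":5,"wz":0},{"dx":-10,"dy":0,"dz":-8,"wx":0,"wy":12,"wz":0},{"dx":-11,"dy":0,"dz":-7,"wx":0,"wy":20,"wz":0},{"dx":-12,"dy":0,"dz":-5.5,"wx":0,"wy":28,"wz":0},{"dx":-13,"dy":0.2,"dz":-4,"wx":0,"wy":36,"wz":0},{"dx":-13.3,"dy":0.2,"dz":-3.2,"wx":0,"wy":44,"wz":0},{"dx":-13.3,"dy":0.2,"dz":-3.2,"wx":0,"wy":52,"wz":0},{"dx":-13.3,"dy":0.2,"dz":-3.2,"wx":0,"wy":52,"wz":0}]' 5 25
python3 - <<'E'
from h import *
st(); im=look("wrist",["glue_a"]); reds(im,"wrist",.0915); rel([.39,.394,.0838],[180,0,-40])
E
```

```text
t: 59.45
eef_pos: [0.3861, 0.3954, 0.2105]
ee_rot: [-3.139, -0.001, -0.693]
force: [-0.8, 0.2, -0.0]
width: 0.0502
gripper_force: 0.0
t59.5 q [ 1.15  0.17 -0.29  0.   -1.11 -0.28] p [0.3861 0.3954 0.2105] rpy [-1.798e+02 -1.000e-01 -3.970e+01] F [-0.8  0.2 -0. ] M [ 0.01  0.07 -0.03] w0.0502 gf0.0
wrist mark_of glue_a [([0.3924, 0.3955, 0.0012], 0.89)]
red [268, 188, 17, 17, 235] [275.6 195.9] [0.3956 0.3911 0.0915]
rel d [ 0.27 -0.07 12.64] w [-0.1  0.1  0.1]
```

```bash
python3 - <<'E'
from h import *
im=look("wrist",["glue_a"]); reds(im,"wrist",.0915); st();rel([.392,.394,.0838],[180,0,-40])
E
```

```text
wrist mark_of glue_a [([0.3932, 0.3924, -0.0022], 0.86)]
red [268, 188, 17, 18, 234] [275.6 197. ] [0.3962 0.3911 0.0915]
t59.6 q [ 1.15  0.17 -0.28 -0.   -1.11 -0.27] p [0.3887 0.3942 0.2099] rpy [-1.799e+02  1.000e-01 -4.000e+01] F [-0.4  0.9  1.6] M [-0.02 -0.01 -0.03] w0.0499 gf0.0
rel d [ 0.29 -0.17 12.61] w [-0.1  0.1 -0. ]
```

```bash
python3 -m crank '[{"dx":0.5,"dy":-0.2,"dz":2,"wx":0,"wy":0,"wz":0},{"dx":0.5,"dy":-0.2,"dz":5,"wx":0,"wy":0,"wz":0},{"dx":0.5,"dy":-0.2,"dz":8,"wx":0,"wy":0,"wz":0},{"dx":0.5,"dy":-0.2,"dz":10.5,"wx":0,"wy":0,"wz":0},{"dx":0.5,"dy":-0.2,"dz":12,"wx":0,"wy":0,"wz":0},{"dx":0.5,"dy":-0.2,"dz":12.5,"wx":0,"wy":0,"wz":0},{"dx":0.5,"dy":-0.2,"dz":12.6,"wx":0,"wy":0,"wz":0},{"dx":0.5,"dy":-0.2,"dz":12.6,"wx":0,"wy":0,"wz":0},{"dx":0.5,"dy":-0.2,"dz":12.6,"wx":0,"wy":0,"wz":0},{"dx":0.5,"dy":-0.2,"dz":12.6,"wx":0,"wy":0,"wz":0}]' 5 25
python3 -m crank '[{"dx":0,"dy":0,"dz":0,"wx":0,"wy":0,"wz":0},{"dx":0,"dy":0,"dz":0,"wx":0,"wy":0,"wz":0},{"dx":0,"dy":0,"dz":0,"wx":0,"wy":0,"wz":0},{"dx":0,"dy":0,"dz":0,"wx":0,"wy":0,"wz":0},{"dx":0,"dy":0,"dz":0,"wx":0,"wy":0,"wz":0},{"dx":0,"dy":0,"dz":0,"wx":0,"wy":0,"wz":0},{"dx":0,"dy":0,"dz":-2,"wx":0,"wy":0,"wz":0},{"dx":0,"dy":0,"dz":-5,"wx":0,"wy":0,"wz":0},{"dx":0,"dy":0,"dz":-9,"wx":0,"wy":0,"wz":0},{"dx":0,"dy":0,"dz":-12.2,"wx":0,"wy":0,"wz":0}]' 0 25
python3 - <<'E'
from h import *
st(); rel([.494,.0405,.205],[180,0,-30])
E
```

```text
t: 60.9
eef_pos: [0.3937, 0.3931, 0.0839]
ee_rot: [-3.139, 0.001, -0.697]
force: [-0.6, -0.9, -0.2]
width: 0.0501
gripper_force: 0.0
t: 62.15
eef_pos: [0.3937, 0.3927, 0.207]
ee_rot: [-3.139, 0.001, -0.697]
force: [-0.5, 0.8, -1.1]
width: 0.0135
gripper_force: 25.0
t62.1 q [ 1.14  0.18 -0.28  0.   -1.11 -0.26] p [0.3937 0.3927 0.207 ] rpy [-179.8    0.   -40. ] F [-0.5  0.8 -1.1] M [ 0.08 -0.04  0.02] w0.0135 gf25.0
rel d [30.31 20.56  0.12] w [ -0.2   0.  -10. ]
```

```bash
python3 -m crank '[{"dx":2,"dy":1.4,"dz":0,"wx":0,"wy":0,"wz":-1},{"dx":6,"dy":4.1,"dz":0,"wx":0,"wy":0,"wz":-3},{"dx":10.5,"dy":7.1,"dz":0,"wx":0,"wy":0,"wz":-5},{"dx":15,"dy":10.2,"dz":0,"wx":0,"wy":0,"wz":-7},{"dx":19.5,"dy":13.2,"dz":0,"wx":0,"wy":0,"wz":-9},{"dx":24,"dy":16.3,"dz":0,"wx":0,"wy":0,"wz":-10},{"dx":28,"dy":19,"dz":0,"wx":0,"wy":0,"wz":-10},{"dx":29.8,"dy":20.2,"dz":0.5,"wx":0,"wy":0,"wz":-10},{"dx":30.3,"dy":20.6,"dz":1.5,"wx":0,"wy":0,"wz":-10},{"dx":30.3,"dy":20.6,"dz":2.2,"wx":0,"wy":0,"wz":-10}]' 0 25
python3 - <<'E'
from h import *
st(); look("scene",["glue_a","bay_a","canister"]); im=look("top",["glue_a","bay_a"]); st(); rel([.494,.0405,.0915],[180,0,-30])
E
```

```text
t: 63.4
eef_pos: [0.4932, 0.0401, 0.182]
ee_rot: [-3.14, 0.001, -0.524]
force: [-0.6, 0.0, -1.0]
width: 0.0137
gripper_force: 25.0
t63.4 q [ 0.48  0.1  -0.44 -0.   -1.03  0.57] p [0.4932 0.0401 0.182 ] rpy [-179.9    0.   -30. ] F [-0.6  0.  -1. ] M [0.05 0.05 0.  ] w0.0137 gf25.0
scene mark_of glue_a [([0.4911, 0.0402, 0.0963], 0.92), ([0.458, -0.2237, 0.0163], 0.81), ([0.477, 0.2055, -0.0016], 0.68)]
scene mark_of bay_a [([0.5158, 0.0008, 0.0066], 0.78), ([0.495, 0.0405, 0.0071], 0.71), ([0.538, 0.0397, 0.0078], 0.59)]
scene mark_of canister [([0.5179, 0.0264, 0.0014], 0.65)]
top mark_of glue_a [([0.5855, 0.3555, 0.0031], 0.61), ([0.4595, -0.2168, 0.0153], 0.58)]
top mark_of bay_a []
t63.8 q [ 0.48  0.1  -0.44 -0.   -1.03  0.57] p [0.4937 0.0408 0.1832] rpy [-179.9   -0.   -29.9] F [ 0.6 -1.8 -0.8] M [ 0.03 -0.02 -0.02] w0.0138 gf25.0
rel d [0.04 0.04 9.17] w [-0.1 -0.   0.1]
```

```bash
python3 -m crank '[{"dx":0.1,"dy":0,"dz":1,"wx":0,"wy":0,"wz":0},{"dx":0.1,"dy":0,"dz":2.2,"wx":0,"wy":0,"wz":0},{"dx":0.1,"dy":0,"dz":3.4,"wx":0,"wy":0,"wz":0},{"dx":0.1,"dy":0,"dz":4.6,"wx":0,"wy":0,"wz":0},{"dx":0.1,"dy":0,"dz":5.8,"wx":0,"wy":0,"wz":0},{"dx":0.1,"dy":0,"dz":7,"wx":0,"wy":0,"wz":0},{"dx":0.1,"dy":0,"dz":8,"wx":0,"wy":0,"wz":0},{"dx":0.1,"dy":0,"dz":8.8,"wx":0,"wy":0,"wz":0},{"dx":0.1,"dy":0,"dz":9.2,"wx":0,"wy":0,"wz":0},{"dx":0.1,"dy":0,"dz":9.2,"wx":0,"wy":0,"wz":0}]' 0 25
python3 -m crank '[{"dx":0,"dy":0,"dz":0,"wx":0,"wy":0,"wz":0},{"dx":0,"dy":0,"dz":0,"wx":0,"wy":0,"wz":0},{"dx":0,"dy":0,"dz":0,"wx":0,"wy":0,"wz":0},{"dx":0,"dy":0,"dz":0,"wx":0,"wy":0,"wz":0},{"dx":0,"dy":0,"dz":-1,"wx":0,"wy":0,"wz":0},{"dx":0,"dy":0,"dz":-3,"wx":0,"wy":0,"wz":0},{"dx":0,"dy":0,"dz":-7,"wx":0,"wy":0,"wz":0},{"dx":0,"dy":0,"dz":-11,"wx":0,"wy":0,"wz":0},{"dx":0,"dy":0,"dz":-11,"wx":0,"wy":0,"wz":0},{"dx":0,"dy":0,"dz":-11,"wx":0,"wy":0,"wz":0}]' 3 25
python3 - <<'E'
from h import *
st(); look("scene",["glue_a","bay_a","canister"]); im=look("wrist",["glue_a"]); reds(im,"wrist",.0975); im=look("top",["glue_a"]); axis("top",[.4579,-.261]); reds(im,"top",.017,8)
E
```

```text
t: 65.0
eef_pos: [0.4945, 0.0399, 0.0907]
ee_rot: [-3.14, 0.0, -0.523]
force: [-0.4, -0.3, -0.6]
width: 0.0139
gripper_force: 25.0
t: 66.25
eef_pos: [0.4941, 0.0396, 0.201]
ee_rot: [-3.139, 0.0, -0.523]
force: [-0.5, 1.2, -0.0]
width: 0.0299
gripper_force: 0.0
t66.2 q [ 0.48  0.08 -0.41 -0.   -1.08  0.57] p [0.4941 0.0396 0.201 ] rpy [-179.9    0.   -30. ] F [-0.5  1.2 -0. ] M [-0.06  0.05  0.02] w0.0299 gf0.0
scene mark_of glue_a [([0.5858, 0.3519, 0.0006], 0.96), ([0.5144, -0.0003, 0.0034], 0.74), ([0.48, 0.2042, -0.0001], 0.74), ([0.4583, -0.2213, 0.0174], 0.7), ([0.4928, 0.0399, 0.009], 0.63)]
scene mark_of bay_a [([0.544, 0.0371, 0.0046], 0.9), ([0.4921, 0.04, 0.0065], 0.83), ([0.5154, 0.0023, 0.0079], 0.58)]
scene mark_of canister [([0.5161, 0.0268, 0.0007], 0.67)]
wrist mark_of glue_a [([0.5118, 0.0011, 0.0086], 0.96), ([0.4747, 0.2019, -0.002], 0.96), ([0.4654, -0.2203, 0.0188], 0.93), ([0.4948, 0.0394, 0.0047], 0.68)]
red [297, 153, 20, 20, 300] [306.4 162. ] [0.5178 0.0023 0.0975]
red [269, 200, 18, 19, 271] [277.1 209.3] [0.497  0.0391 0.0975]
top mark_of glue_a [([0.5836, 0.3581, 0.0009], 0.64), ([0.4635, -0.2188, 0.0187], 0.61)]
axis 0.93 mid [ 0.4571 -0.2622] dir 85.0 ends [ 0.4524 -0.3164] [ 0.461  -0.2167]
red [433, 142, 35, 26, 608] [450.3 154.5] [ 0.7284 -0.366   0.017 ]
red [432, 270, 6, 6, 29] [434.  272.5] [ 0.4516 -0.3072  0.017 ]
```

Both bottles stand in their bays, with red caps at the expected bay centres. Next is the last bottle: base (0.4615,−0.2187), axis at −96°.

```bash
python3 - <<'E'
from h import *
rel([.4577,-.255,.2],[180,0,-96])
E
```

```text
rel d [11.54 27.35  0.  ] w [-0.1  0.1 66. ]
```

```bash
python3 -m crank '[{"dx":1,"dy":2.4,"dz":0,"wx":0,"wy":0,"wz":6},{"dx":3,"dy":7,"dz":0,"wx":0,"wy":0,"wz":14},{"dx":5,"dy":11.8,"dz":0,"wx":0,"wy":0,"wz":22},{"dx":7,"dy":16.6,"dz":0,"wx":0,"wy":0,"wz":30},{"dx":9,"dy":21.3,"dz":0,"wx":0,"wy":0,"wz":38},{"dx":10.7,"dy":25.4,"dz":0,"wx":0,"wy":0,"wz":46},{"dx":11.5,"dy":27.3,"dz":0,"wx":0,"wy":0,"wz":54},{"dx":11.5,"dy":27.3,"dz":0,"wx":0,"wy":0,"wz":62},{"dx":11.5,"dy":27.3,"dz":0,"wx":0,"wy":0,"wz":66},{"dx":11.5,"dy":27.3,"dz":0,"wx":0,"wy":0,"wz":66}]' 8.76 25
python3 - <<'E'
from h import *
st(); im=look("wrist",["glue_a"]); reds(im,"wrist",.017); axis("wrist",[.457,-.26])
st(); rel([.4577,-.255,.11],[180,40,-96])
E
```

```text
t: 67.95
eef_pos: [0.4576, -0.2544, 0.2001]
ee_rot: [-3.141, 0.002, -1.674]
force: [0.1, 0.1, 0.0]
width: 0.0879
gripper_force: 0.0
t68.0 q [-0.13  0.13 -0.36 -0.   -1.08  0.03] p [ 0.4576 -0.2544  0.2001] rpy [-1.80e+02  1.00e-01 -9.59e+01] F [0.1 0.1 0. ] M [ 0.06 -0.05  0.  ] w0.0879 gf0.0
wrist mark_of glue_a [([0.4618, -0.2214, 0.0167], 0.62)]
red [0, 99, 15, 34, 263] [  4.5 118.2] [ 0.7028 -0.3438  0.017 ]
red [270, 125, 15, 16, 203] [277.3 133.1] [ 0.4523 -0.3048  0.017 ]
axis 0.61 mid [ 0.4573 -0.2602] dir 83.1 ends [ 0.4509 -0.313 ] [ 0.4627 -0.2157]
t68.1 q [-0.13  0.13 -0.36 -0.   -1.08  0.03] p [ 0.4577 -0.2542  0.2002] rpy [-1.80e+02  1.00e-01 -9.59e+01] F [-0.1  0.1  0.7] M [ 0.03 -0.03  0.02] w0.0873 gf0.0
rel d [ 0.1  -0.    9.02] w [  0.  -39.9   0.1]
```

```bash
python3 -m crank '[{"dx":0,"dy":0,"dz":0.5,"wx":0,"wy":-4,"wz":0},{"dx":0,"dy":0,"dz":1.5,"wx":0,"wy":-9,"wz":0},{"dx":0,"dy":0,"dz":3,"wx":0,"wy":-14,"wz":0},{"dx":0,"dy":0,"dz":4.5,"wx":0,"wy":-19,"wz":0},{"dx":0,"dy":0,"dz":6,"wx":0,"wy":-25,"wz":0},{"dx":0.1,"dy":0,"dz":7.5,"wx":0,"wy":-31,"wz":0},{"dx":0.1,"dy":0,"dz":8.5,"wx":0,"wy":-36,"wz":0},{"dx":0.1,"dy":0,"dz":9,"wx":0,"wy":-40,"wz":0},{"dx":0.1,"dy":0,"dz":9,"wx":0,"wy":-40,"wz":0},{"dx":0.1,"dy":0,"dz":9,"wx":0,"wy":-40,"wz":0}]' 8.76 25
python3 - <<'E'
from h import *
st(); rel([.4577,-.255,.0105],[180,40,-96])
E
```

```text
t: 69.35
eef_pos: [0.4578, -0.2552, 0.1104]
ee_rot: [-3.14, 0.699, -1.673]
force: [0.7, 0.1, -0.4]
width: 0.0878
gripper_force: 0.0
t69.3 q [-0.61  0.51 -0.02 -0.6  -1.46  0.71] p [ 0.4578 -0.2552  0.1104] rpy [-179.9   40.   -95.9] F [ 0.7  0.1 -0.4] M [-2.08  0.18  0.  ] w0.0878 gf0.0
rel d [6.41 0.03 7.66] w [-0.   0.   0.1]
```

```bash
python3 -m crank '[{"dx":1,"dy":0,"dz":1.2,"wx":0,"wy":0,"wz":0},{"dx":2.5,"dy":0,"dz":3,"wx":0,"wy":0,"wz":0},{"dx":4,"dy":0,"dz":4.8,"wx":0,"wy":0,"wz":0},{"dx":5.2,"dy":0,"dz":6.2,"wx":0,"wy":0,"wz":0},{"dx":6,"dy":0,"dz":7.2,"wx":0,"wy":0,"wz":0},{"dx":6.3,"dy":0,"dz":7.5,"wx":0,"wy":0,"wz":0},{"dx":6.4,"dy":0,"dz":7.65,"wx":0,"wy":0,"wz":0},{"dx":6.4,"dy":0,"dz":7.65,"wx":0,"wy":0,"wz":0},{"dx":6.4,"dy":0,"dz":7.65,"wx":0,"wy":0,"wz":0},{"dx":6.4,"dy":0,"dz":7.65,"wx":0,"wy":0,"wz":0}]' 8.76 25
python3 -m crank '[{"dx":0,"dy":0,"dz":0,"wx":0,"wy":0,"wz":0},{"dx":0,"dy":0,"dz":0,"wx":0,"wy":0,"wz":0},{"dx":0,"dy":0,"dz":0,"wx":0,"wy":0,"wz":0},{"dx":0,"dy":0,"dz":0,"wx":0,"wy":0,"wz":0},{"dx":0,"dy":0,"dz":0,"wx":0,"wy":0,"wz":0},{"dx":0,"dy":0,"dz":0,"wx":0,"wy":0,"wz":0},{"dx":0,"dy":0,"dz":0,"wx":0,"wy":0,"wz":0},{"dx":0,"dy":0,"dz":0,"wx":0,"wy":0,"wz":0},{"dx":0,"dy":0,"dz":0,"wx":0,"wy":0,"wz":0},{"dx":0,"dy":0,"dz":0,"wx":0,"wy":0,"wz":0}]' 0 35
python3 - <<'E'
from h import *
st(); rel([.4577,-.255,.19],[180,0,-116]); rel([.44,-.28,.20],[180,0,-116])
E
```

```text
t: 70.6
eef_pos: [0.458, -0.2549, 0.011]
ee_rot: [-3.14, 0.7, -1.673]
force: [-1.2, -0.4, -0.4]
width: 0.0881
gripper_force: 0.0
t: 71.85
eef_pos: [0.4578, -0.2548, 0.0105]
ee_rot: [-3.141, 0.7, -1.674]
force: [0.6, -0.2, -1.1]
width: 0.0323
gripper_force: 35.0
t71.8 q [-0.62  0.63 -0.06 -0.62 -1.32  0.81] p [ 0.4578 -0.2548  0.0105] rpy [-179.9   40.1  -95.9] F [ 0.6 -0.2 -1.1] M [-2.12  0.25  0.11] w0.0323 gf35.0
rel d [-1.155e+01 -1.000e-02 -1.374e+01] w [ 7.  39.7 19.2]
rel d [-10.15   1.49 -16.23] w [ 7.  39.7 19.2]
```

```bash
python3 -m crank '[{"dx":-1.5,"dy":0,"dz":-1.8,"wx":0,"wy":0,"wz":0},{"dx":-4,"dy":0,"dz":-5,"wx":0,"wy":0,"wz":0},{"dx":-7,"dy":0.3,"dz":-9,"wx":0.5,"wy":3,"wz":1.5},{"dx":-9,"dy":0.7,"dz":-13,"wx":1.5,"wy":8.5,"wz":4.1},{"dx":-10,"dy":1.1,"dz":-15.5,"wx":2.5,"wy":14.2,"wz":6.9},{"dx":-10.2,"dy":1.5,"dz":-16.2,"wx":3.5,"wy":19.8,"wz":9.6},{"dx":-10.2,"dy":1.5,"dz":-16.2,"wx":4.5,"wy":25.5,"wz":12.3},{"dx":-10.2,"dy":1.5,"dz":-16.2,"wx":5.5,"wy":31.2,"wz":15.1},{"dx":-10.2,"dy":1.5,"dz":-16.2,"wx":6.3,"wy":36,"wz":17.3},{"dx":-10.2,"dy":1.5,"dz":-16.2,"wx":7,"wy":39.7,"wz":19.2}]' 0 35
python3 -m crank '[{"dx":0,"dy":0,"dz":0,"wx":0,"wy":2,"wz":0},{"dx":0,"dy":0,"dz":0,"wx":0,"wy":5,"wz":0},{"dx":0,"dy":0,"dz":0,"wx":0,"wy":9,"wz":0},{"dx":0,"dy":0,"dz":0,"wx":0,"wy":13,"wz":0},{"dx":0,"dy":0,"dz":0,"wx":0,"wy":17,"wz":0},{"dx":0,"dy":0,"dz":0,"wx":0,"wy":21,"wz":0},{"dx":0,"dy":0,"dz":0,"wx":0,"wy":25,"wz":0},{"dx":0,"dy":0,"dz":0,"wx":0,"wy":29,"wz":0},{"dx":0,"dy":0,"dz":0,"wx":0,"wy":32,"wz":0},{"dx":0,"dy":0,"dz":0,"wx":0,"wy":35,"wz":0}]' 0 35
python3 - <<'E'
from h import *
st()
E
```

```text
t: 73.1
eef_pos: [0.44, -0.2791, 0.2023]
ee_rot: [-3.138, -0.002, -2.025]
force: [-0.3, 0.3, -0.5]
width: 0.0326
gripper_force: 35.0
t: 74.35
eef_pos: [0.4402, -0.2794, 0.2018]
ee_rot: [-3.137, -0.611, -2.028]
force: [-0.4, -0.6, -1.2]
width: 0.0324
gripper_force: 35.0
t74.3 q [ 0.15  0.22 -0.61  0.54 -1.18 -0.93] p [ 0.4402 -0.2794  0.2018] rpy [-179.7  -35.  -116.2] F [-0.4 -0.6 -1.2] M [ 1.95 -0.97 -0.03] w0.0324 gf35.0
```

```bash
python3 - <<'E'
from h import *
rel([.455,-.29,.20],[180,-50,-136])
E
```

```text
rel d [ 0.14 -1.79  0.33] w [-13.7  14.8  14.6]
```

```bash
python3 -m crank '[{"dx":0,"dy":-0.2,"dz":0,"wx":-1.4,"wy":1.5,"wz":1.4},{"dx":0,"dy":-0.4,"dz":0.1,"wx":-3.4,"wy":3.7,"wz":3.6},{"dx":0,"dy":-0.7,"dz":0.1,"wx":-5.5,"wy":5.9,"wz":5.8},{"dx":0.1,"dy":-1,"dz":0.2,"wx":-7.5,"wy":8.1,"wz":8},{"dx":0.1,"dy":-1.3,"dz":0.2,"wx":-9.6,"wy":10.4,"wz":10.2},{"dx":0.1,"dy":-1.6,"dz":0.3,"wx":-11.6,"wy":12.6,"wz":12.4},{"dx":0.1,"dy":-1.8,"dz":0.3,"wx":-13,"wy":14,"wz":13.9},{"dx":0.1,"dy":-1.8,"dz":0.3,"wx":-13.7,"wy":14.8,"wz":14.6},{"dx":0.1,"dy":-1.8,"dz":0.3,"wx":-13.7,"wy":14.8,"wz":14.6},{"dx":0.1,"dy":-1.8,"dz":0.3,"wx":-13.7,"wy":14.8,"wz":14.6}]' 0 35
python3 - <<'E'
from h import *
st(); look("scene",["glue_a"]);look("top",["glue_a"]); rel([.455,-.29,.039],[180,-50,-136])
E
```

```text
t: 75.6
eef_pos: [0.4549, -0.2896, 0.1985]
ee_rot: [3.136, -0.872, -2.368]
force: [-0.1, 0.6, -0.3]
width: 0.0324
gripper_force: 35.0
t75.6 q [ 0.12  0.48 -0.38  0.48 -1.49 -1.16] p [ 0.4549 -0.2896  0.1985] rpy [ 179.7  -49.9 -135.7] F [-0.1  0.6 -0.3] M [ 1.94 -2.03  0.04] w0.0324 gf35.0
scene mark_of glue_a [([0.5819, 0.35, 0.0006], 0.66), ([0.4923, 0.0374, 0.0061], 0.58), ([0.4789, 0.2024, 0.0003], 0.55), ([0.455, -0.287, 0.1633], 0.5), ([0.5156, -0.0019, 0.0014], 0.48)]
top mark_of glue_a [([0.5852, 0.3583, 0.0009], 0.86), ([0.4745, 0.2039, -0.0017], 0.61), ([0.4592, -0.2839, 0.1641], 0.59)]
rel d [-12.19  -0.09  10.29] w [0.1 0.1 0.2]
```

```bash
python3 -m crank '[{"dx":-1,"dy":0,"dz":0.8,"wx":0,"wy":0,"wz":0},{"dx":-2.5,"dy":0,"dz":2.1,"wx":0,"wy":0,"wz":0},{"dx":-4.5,"dy":0,"dz":3.8,"wx":0,"wy":0,"wz":0},{"dx":-6.5,"dy":0,"dz":5.5,"wx":0,"wy":0,"wz":0},{"dx":-8.5,"dy":0,"dz":7.1,"wx":0,"wy":0,"wz":0},{"dx":-10.2,"dy":0,"dz":8.6,"wx":0,"wy":0,"wz":0},{"dx":-11.4,"dy":0,"dz":9.6,"wx":0,"wy":0,"wz":0},{"dx":-12,"dy":0,"dz":10.1,"wx":0,"wy":0,"wz":0},{"dx":-12.2,"dy":0,"dz":10.25,"wx":0,"wy":0,"wz":0},{"dx":-12.3,"dy":0,"dz":10.3,"wx":0,"wy":0,"wz":0}]' 0 35
python3 - <<'E'
from h import *
st(); look("scene",["glue_a"]);look("top",["glue_a"]); st()
E
```

```text
t: 77.05
eef_pos: [0.4551, -0.289, 0.0381]
ee_rot: [3.137, -0.872, -2.369]
force: [0.5, 0.1, -0.4]
width: 0.0321
gripper_force: 35.0
t77.0 q [ 0.12  0.68 -0.48  0.51 -1.22 -1.31] p [ 0.4551 -0.289   0.0381] rpy [ 179.7  -49.9 -135.7] F [ 0.5  0.1 -0.4] M [ 1.91 -2.05 -0.08] w0.0321 gf35.0
scene mark_of glue_a [([0.4765, 0.2039, 0.001], 0.86), ([0.4936, 0.0377, 0.0083], 0.71), ([0.5867, 0.3508, -0.0024], 0.61), ([0.5155, -0.0016, 0.0032], 0.46)]
top mark_of glue_a [([0.5829, 0.356, -0.0033], 0.71), ([0.4594, -0.2842, 0.0044], 0.6), ([0.4756, 0.2046, -0.0008], 0.58)]
t77.2 q [ 0.12  0.68 -0.48  0.51 -1.22 -1.31] p [ 0.4551 -0.289   0.0383] rpy [ 179.7  -49.9 -135.7] F [ 0.9  0.1 -0.4] M [ 1.99 -2.05 -0.01] w0.0323 gf35.0
```

```bash
python3 -m crank '[{"dx":-0.08,"dy":0,"dz":0.07,"wx":0,"wy":0,"wz":0},{"dx":-0.16,"dy":0,"dz":0.13,"wx":0,"wy":0,"wz":0},{"dx":-0.2,"dy":0,"dz":0.17,"wx":0,"wy":0,"wz":0},{"dx":-0.2,"dy":0,"dz":0.17,"wx":0,"wy":0,"wz":0},{"dx":-0.2,"dy":0,"dz":0.17,"wx":0,"wy":0,"wz":0},{"dx":-0.2,"dy":0,"dz":0.17,"wx":0,"wy":0,"wz":0},{"dx":-0.2,"dy":0,"dz":0.17,"wx":0,"wy":0,"wz":0},{"dx":-0.2,"dy":0,"dz":0.17,"wx":0,"wy":0,"wz":0},{"dx":-0.2,"dy":0,"dz":0.17,"wx":0,"wy":0,"wz":0},{"dx":-0.2,"dy":0,"dz":0.17,"wx":0,"wy":0,"wz":0}]' 0 35
python3 -m crank '[{"dx":0,"dy":0,"dz":0,"wx":0,"wy":0,"wz":0},{"dx":0,"dy":0,"dz":0,"wx":0,"wy":0,"wz":0},{"dx":0,"dy":0,"dz":0,"wx":0,"wy":0,"wz":0},{"dx":0,"dy":0,"dz":0,"wx":0,"wy":0,"wz":0},{"dx":0,"dy":0,"dz":0,"wx":0,"wy":0,"wz":0},{"dx":0,"dy":0,"dz":-1,"wx":0,"wy":0,"wz":0},{"dx":0,"dy":0,"dz":-3,"wx":0,"wy":0,"wz":0},{"dx":0,"dy":0,"dz":-5,"wx":0,"wy":0,"wz":0},{"dx":0,"dy":0,"dz":-7,"wx":0,"wy":0,"wz":0},{"dx":0,"dy":0,"dz":-8,"wx":0,"wy":0,"wz":0}]' 6.5 30
python3 - <<'E'
from h import *
st(); im=look("scene",["glue_a"]);reds(im,"scene",.092,8); look("top",["glue_a"])
rel([.458,-.286,.21],[180,0,-136])
E
```

```text
t: 78.5
eef_pos: [0.4548, -0.289, 0.0352]
ee_rot: [3.136, -0.872, -2.368]
force: [-0.5, 0.3, -0.0]
width: 0.0325
gripper_force: 35.0
t: 79.75
eef_pos: [0.5002, -0.2458, 0.0874]
ee_rot: [3.137, -0.871, -2.369]
force: [-0.9, 0.3, -0.2]
width: 0.0651
gripper_force: 0.0
t79.8 q [ 0.18  0.66 -0.34  0.44 -1.38 -1.26] p [ 0.5002 -0.2458  0.0874] rpy [ 179.8  -49.9 -135.7] F [-0.9  0.3 -0.2] M [ 1.84 -1.97  0.01] w0.0651 gf0.0
scene mark_of glue_a [([0.5839, 0.3519, -0.0009], 0.95), ([0.4945, 0.0419, 0.0057], 0.72), ([0.5135, -0.0008, 0.0038], 0.72), ([0.4764, 0.2064, -0.0011], 0.57), ([0.6396, -0.1198, 0.0896], 0.17)]
red [315, 205, 5, 6, 24] [317.1 207.3] [0.5138 0.0028 0.092 ]
red [313, 219, 6, 6, 32] [315.5 221.5] [0.4925 0.0412 0.092 ]
red [29, 275, 8, 8, 40] [ 32.4 278.4] [0.9017 0.5404 0.092 ]
top mark_of glue_a [([0.4583, -0.2835, 0.001], 0.69), ([0.5866, 0.3576, 0.0017], 0.63), ([0.5135, 0.0023, 0.0099], 0.49)]
rel d [13.1   0.04 -3.62] w [  0.2 -50.    0.1]
```

Stands at about (0.458,−0.284). Rise first, then turn vertical and view.

```bash
python3 -m crank '[{"dx":1.5,"dy":0,"dz":-1.8,"wx":0,"wy":0,"wz":0},{"dx":5,"dy":0,"dz":-4.8,"wx":0,"wy":0,"wz":0},{"dx":9,"dy":0,"dz":-8,"wx":0,"wy":-5,"wz":0},{"dx":10,"dy":0,"dz":-8,"wx":0,"wy":-11,"wz":0},{"dx":11,"dy":0,"dz":-7,"wx":0,"wy":-18,"wz":0},{"dx":12,"dy":0,"dz":-5.5,"wx":0,"wy":-26,"wz":0},{"dx":12.7,"dy":0,"dz":-4.3,"wx":0,"wy":-34,"wz":0},{"dx":13.1,"dy":0,"dz":-3.6,"wx":0,"wy":-42,"wz":0},{"dx":13.1,"dy":0,"dz":-3.6,"wx":0,"wy":-50,"wz":0},{"dx":13.1,"dy":0,"dz":-3.6,"wx":0,"wy":-50,"wz":0}]' 5 25
python3 -m crank '[{"dx":0,"dy":0,"dz":0,"wx":0,"wy":0,"wz":-8},{"dx":0,"dy":0,"dz":0,"wx":0,"wy":0,"wz":-16},{"dx":0,"dy":0,"dz":0,"wx":0,"wy":0,"wz":-24},{"dx":0,"dy":0,"dz":0,"wx":0,"wy":0,"wz":-32},{"dx":0,"dy":0,"dz":0,"wx":0,"wy":0,"wz":-40},{"dx":0,"dy":0,"dz":0,"wx":0,"wy":0,"wz":-46},{"dx":0,"dy":0,"dz":0,"wx":0,"wy":0,"wz":-46},{"dx":0,"dy":0,"dz":0,"wx":0,"wy":0,"wz":-46},{"dx":0,"dy":0,"dz":0,"wx":0,"wy":0,"wz":-46},{"dx":0,"dy":0,"dz":0,"wx":0,"wy":0,"wz":-46}]'
python3 - <<'E'
from h import *
st(); im=look("wrist",["glue_a"]); reds(im,"wrist",.0915); rel([.4585,-.284,.0838],[180,0,-90])
E
```

```text
t: 81.2
eef_pos: [0.4569, -0.2878, 0.2107]
ee_rot: [3.139, 0.003, -2.377]
force: [0.7, -0.0, 0.7]
width: 0.0497
gripper_force: 0.0
t: 82.45
eef_pos: [0.4585, -0.2863, 0.2101]
ee_rot: [3.139, 0.003, -1.571]
force: [-0.3, -0.6, -0.1]
width: 0.05
gripper_force: 0.0
t82.5 q [-0.2   0.15 -0.31 -0.   -1.12  0.2 ] p [ 0.4585 -0.2863  0.2101] rpy [179.9   0.2 -90. ] F [-0.3 -0.6 -0.1] M [ 0.07 -0.07  0.02] w0.0500 gf0.0
wrist mark_of glue_a [([0.4613, -0.2826, -0.0023], 0.83)]
red [0, 65, 31, 76, 1240] [ 10.3 111.3] [ 0.6575 -0.3589  0.0915]
red [267, 198, 17, 17, 218] [275.2 206.6] [ 0.4599 -0.2848  0.0915]
rel d [-0.2  -0.03 12.63] w [0.1 0.2 0. ]
```

```bash
python3 -m crank '[{"dx":-0.2,"dy":-0.15,"dz":2,"wx":0,"wy":0,"wz":0},{"dx":-0.2,"dy":-0.15,"dz":5,"wx":0,"wy":0,"wz":0},{"dx":-0.2,"dy":-0.15,"dz":8,"wx":0,"wy":0,"wz":0},{"dx":-0.2,"dy":-0.15,"dz":10.5,"wx":0,"wy":0,"wz":0},{"dx":-0.2,"dy":-0.15,"dz":12,"wx":0,"wy":0,"wz":0},{"dx":-0.2,"dy":-0.15,"dz":12.5,"wx":0,"wy":0,"wz":0},{"dx":-0.2,"dy":-0.15,"dz":12.6,"wx":0,"wy":0,"wz":0},{"dx":-0.2,"dy":-0.15,"dz":12.6,"wx":0,"wy":0,"wz":0},{"dx":-0.2,"dy":-0.15,"dz":12.6,"wx":0,"wy":0,"wz":0},{"dx":-0.2,"dy":-0.15,"dz":12.6,"wx":0,"wy":0,"wz":0}]' 5 25
python3 -m crank '[{"dx":0,"dy":0,"dz":0,"wx":0,"wy":0,"wz":0},{"dx":0,"dy":0,"dz":0,"wx":0,"wy":0,"wz":0},{"dx":0,"dy":0,"dz":0,"wx":0,"wy":0,"wz":0},{"dx":0,"dy":0,"dz":0,"wx":0,"wy":0,"wz":0},{"dx":0,"dy":0,"dz":0,"wx":0,"wy":0,"wz":0},{"dx":0,"dy":0,"dz":0,"wx":0,"wy":0,"wz":0},{"dx":0,"dy":0,"dz":-2,"wx":0,"wy":0,"wz":0},{"dx":0,"dy":0,"dz":-5,"wx":0,"wy":0,"wz":0},{"dx":0,"dy":0,"dz":-9,"wx":0,"wy":0,"wz":0},{"dx":0,"dy":0,"dz":-13,"wx":0,"wy":0,"wz":0}]' 0 25
python3 - <<'E'
from h import *
st(); rel([.5400,.0395,.215],[180,0,-150])
E
```

```text
t: 83.8
eef_pos: [0.46, -0.284, 0.0845]
ee_rot: [3.14, 0.003, -1.57]
force: [-0.0, -0.5, 0.6]
width: 0.0501
gripper_force: 0.0
t: 85.05
eef_pos: [0.4598, -0.2842, 0.2152]
ee_rot: [3.139, 0.003, -1.57]
force: [1.4, -0.4, 0.1]
width: 0.0134
gripper_force: 25.0
t85.0 q [-0.19  0.15 -0.3  -0.   -1.13  0.2 ] p [ 0.4598 -0.2842  0.2152] rpy [179.8   0.2 -89.9] F [ 1.4 -0.4  0.1] M [ 0.05 -0.13 -0.01] w0.0134 gf25.0
rel d [-32.36  -8.05   0.1 ] w [ 0.2  0.1 60.1]
```

```bash
python3 -m crank '[{"dx":-2,"dy":-0.5,"dz":0,"wx":0,"wy":0,"wz":6},{"dx":-6,"dy":-1.5,"dz":0,"wx":0,"wy":0,"wz":14},{"dx":-11,"dy":-2.7,"dz":0,"wx":0,"wy":0,"wz":22},{"dx":-16,"dy":-4,"dz":0,"wx":0,"wy":0,"wz":30},{"dx":-21,"dy":-5.2,"dz":0,"wx":0,"wy":0,"wz":38},{"dx":-26,"dy":-6.5,"dz":0,"wx":0,"wy":0,"wz":46},{"dx":-30,"dy":-7.5,"dz":0,"wx":0,"wy":0,"wz":54},{"dx":-32,"dy":-8,"dz":0,"wx":0,"wy":0,"wz":60},{"dx":-32.4,"dy":-8,"dz":1,"wx":0,"wy":0,"wz":60},{"dx":-32.4,"dy":-8,"dz":2,"wx":0,"wy":0,"wz":60}]' 0 25
python3 - <<'E'
from h import *
st(); look("scene",["glue_a","bay_a"]); st(); rel([.540,.0395,.0915],[180,0,-150])
E
```

```text
t: 86.3
eef_pos: [0.5392, 0.0396, 0.1939]
ee_rot: [3.138, -0.001, -2.615]
force: [0.2, 0.1, -0.7]
width: 0.0137
gripper_force: 25.0
t86.3 q [ 0.43  0.16 -0.33 -0.   -1.08 -1.48] p [0.5392 0.0396 0.1939] rpy [ 1.798e+02 -1.000e-01 -1.498e+02] F [ 0.2  0.1 -0.7] M [ 0.01 -0.08 -0.07] w0.0137 gf25.0
scene mark_of glue_a [([0.5857, 0.3531, -0.0008], 0.93), ([0.4766, 0.2052, -0.0008], 0.68), ([0.5362, 0.0389, 0.1125], 0.67), ([0.5131, -0.0031, 0.0016], 0.5), ([0.4911, 0.0419, 0.0079], 0.48)]
scene mark_of bay_a [([0.5432, 0.039, 0.0076], 0.89), ([0.5181, 0.0024, 0.0049], 0.66), ([0.4967, 0.0373, 0.0053], 0.56)]
t86.5 q [ 0.43  0.16 -0.33 -0.   -1.08 -1.48] p [0.5389 0.0388 0.194 ] rpy [ 1.798e+02 -1.000e-01 -1.499e+02] F [ 0.1 -0.  -0.3] M [ 0.04 -0.16 -0.03] w0.0138 gf25.0
rel d [-0.15 -0.03 10.25] w [ 0.2 -0.1  0.1]
```

```bash
python3 -m crank '[{"dx":-0.2,"dy":0,"dz":1,"wx":0,"wy":0,"wz":0},{"dx":-0.2,"dy":0,"dz":2.3,"wx":0,"wy":0,"wz":0},{"dx":-0.2,"dy":0,"dz":3.6,"wx":0,"wy":0,"wz":0},{"dx":-0.2,"dy":0,"dz":4.9,"wx":0,"wy":0,"wz":0},{"dx":-0.2,"dy":0,"dz":6.2,"wx":0,"wy":0,"wz":0},{"dx":-0.2,"dy":0,"dz":7.5,"wx":0,"wy":0,"wz":0},{"dx":-0.2,"dy":0,"dz":8.7,"wx":0,"wy":0,"wz":0},{"dx":-0.2,"dy":0,"dz":9.7,"wx":0,"wy":0,"wz":0},{"dx":-0.2,"dy":0,"dz":10.2,"wx":0,"wy":0,"wz":0},{"dx":-0.2,"dy":0,"dz":10.25,"wx":0,"wy":0,"wz":0}]' 0 25
python3 -m crank '[{"dx":0,"dy":0,"dz":0,"wx":0,"wy":0,"wz":0},{"dx":0,"dy":0,"dz":0,"wx":0,"wy":0,"wz":0},{"dx":0,"dy":0,"dz":0,"wx":0,"wy":0,"wz":0},{"dx":0,"dy":0,"dz":0,"wx":0,"wy":0,"wz":0},{"dx":0,"dy":0,"dz":-1,"wx":0,"wy":0,"wz":0},{"dx":0,"dy":0,"dz":-3,"wx":0,"wy":0,"wz":0},{"dx":0,"dy":0,"dz":-7,"wx":0,"wy":0,"wz":0},{"dx":0,"dy":0,"dz":-11,"wx":0,"wy":0,"wz":0},{"dx":0,"dy":0,"dz":-13,"wx":0,"wy":0,"wz":0},{"dx":0,"dy":0,"dz":-13,"wx":0,"wy":0,"wz":0}]' 2.5 25
python3 - <<'E'
from h import *
st(); look("scene",["glue_a","lid"]); im=look("wrist",["glue_a","lid_knob","lid"],name="w13"); reds(im,"wrist",.0975)
rel([.64,-.12,.2],[180,0,-58])
E
```

```text
t: 87.7
eef_pos: [0.5411, 0.0411, 0.0921]
ee_rot: [3.138, -0.001, -2.617]
force: [0.3, 1.2, -0.9]
width: 0.0135
gripper_force: 25.0
t: 88.95
eef_pos: [0.5425, 0.041, 0.225]
ee_rot: [3.139, 0.004, -2.617]
force: [-0.4, 0.8, -0.7]
width: 0.0249
gripper_force: 0.0
t89.0 q [ 0.43  0.14 -0.28 -0.   -1.14 -1.48] p [0.5425 0.041  0.225 ] rpy [ 179.8    0.2 -149.9] F [-0.4  0.8 -0.7] M [ 0.07 -0.19  0.01] w0.0249 gf0.0
scene mark_of glue_a [([0.5817, 0.3494, -0.0004], 0.85), ([0.4778, 0.2063, -0.0043], 0.78), ([0.4952, 0.0397, 0.006], 0.69), ([0.5356, 0.0385, 0.006], 0.58), ([0.5156, -0.0022, 0.0047], 0.55)]
scene mark_of lid [([0.6433, -0.1206, 0.0007], 0.93), ([0.5392, 0.04, 0.0061], 0.45)]
wrist mark_of glue_a [([0.5876, 0.348, -0.0025], 0.97), ([0.5156, 0.0001, 0.0092], 0.92), ([0.476, 0.2036, 0.0026], 0.82), ([0.4928, 0.0411, 0.0042], 0.59), ([0.5391, 0.0416, 0.0067], 0.57)]
wrist mark_of lid_knob []
wrist mark_of lid [([0.6391, -0.1209, -0.0012], 0.64)]
red [240, 144, 18, 19, 261] [248.9 152.9] [0.5152 0.0022 0.0975]
red [294, 145, 18, 19, 262] [302.3 153.6] [0.4945 0.0389 0.0975]
red [269, 193, 16, 18, 242] [276.5 201.5] [0.5388 0.041  0.0975]
rel d [ -0.52 -18.86   2.09] w [  0.3   0.1 -92. ]
```

View pics/w13.png

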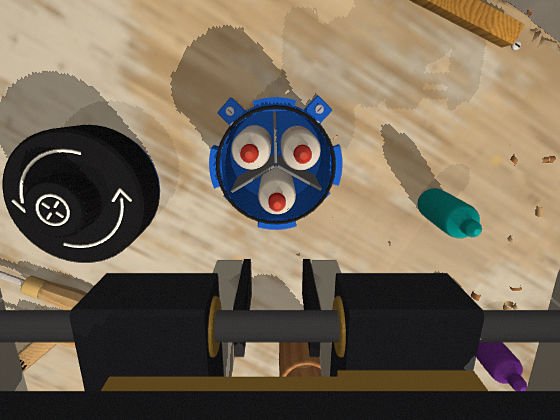

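All three caps show, one per bay, at (249,153), (302,154) and (277,201). The lid at (80,195) is where I left it. Now I fetch the lid.

```bash
python3 -m crank '[{"dx":0,"dy":-1.5,"dz":0,"wx":0,"wy":0,"wz":-10.6},{"dx":-0.1,"dy":-4,"dz":0,"wx":0,"wy":0,"wz":-21.2},{"dx":-0.2,"dy":-7,"dz":0,"wx":0,"wy":0,"wz":-31.8},{"dx":-0.3,"dy":-10,"dz":0,"wx":0,"wy":0,"wz":-42.4},{"dx":-0.3,"dy":-13,"dz":0,"wx":0,"wy":0,"wz":-53},{"dx":-0.4,"dy":-16,"dz":0,"wx":0,"wy":0,"wz":-63.6},{"dx":-0.5,"dy":-18,"dz":0,"wx":0,"wy":0,"wz":-74.2},{"dx":-0.5,"dy":-18.9,"dz":1,"wx":0,"wy":0,"wz":-84.8},{"dx":-0.5,"dy":-18.9,"dz":2,"wx":0,"wy":0,"wz":-95.4},{"dx":-0.5,"dy":-18.9,"dz":2,"wx":0,"wy":0,"wz":-106}]' 8.76 25
python3 - <<'E'
from h import *
st(); look("wrist",["lid_knob","lid"]); look("scene",["lid_knob","lid"]); st(); rel([.64,-.12,.0655],[180,0,-44])
E
```

```text
t: 90.55
eef_pos: [0.6397, -0.1205, 0.1997]
ee_rot: [3.14, 0.006, -0.761]
force: [-0.0, -1.4, -0.6]
width: 0.0878
gripper_force: 0.0
t90.5 q [ 0.11  0.34 -0.08 -0.   -1.16  0.7 ] p [ 0.6397 -0.1205  0.1997] rpy [179.9   0.3 -43.6] F [-0.  -1.4 -0.6] M [ 0.03 -0.05  0.06] w0.0878 gf0.0
wrist mark_of lid_knob [([0.6399, -0.1184, 0.0911], 0.56)]
wrist mark_of lid [([0.6375, -0.12, -0.0016], 0.79)]
scene mark_of lid_knob [([0.6398, -0.1181, 0.0924], 0.73)]
scene mark_of lid [([0.6416, -0.1184, 0.001], 0.59)]
t90.8 q [ 0.11  0.34 -0.07 -0.   -1.16  0.69] p [ 0.6405 -0.1202  0.2016] rpy [-180.     0.2  -44.1] F [ 0.1  0.2 -0.2] M [ 0.01 -0.04  0.04] w0.0874 gf0.0
rel d [ 0.    0.02 13.61] w [-0.   0.2 -0.1]
```

```bash
python3 -m crank '[{"dx":0,"dy":0,"dz":2,"wx":0,"wy":0,"wz":0},{"dx":0,"dy":0,"dz":5,"wx":0,"wy":0,"wz":0},{"dx":0,"dy":0,"dz":8,"wx":0,"wy":0,"wz":0},{"dx":0,"dy":0,"dz":11,"wx":0,"wy":0,"wz":0},{"dx":0,"dy":0,"dz":12.5,"wx":0,"wy":0,"wz":0},{"dx":0,"dy":0,"dz":13.3,"wx":0,"wy":0,"wz":0},{"dx":0,"dy":0,"dz":13.6,"wx":0,"wy":0,"wz":0},{"dx":0,"dy":0,"dz":13.6,"wx":0,"wy":0,"wz":0},{"dx":0,"dy":0,"dz":13.6,"wx":0,"wy":0,"wz":0},{"dx":0,"dy":0,"dz":13.6,"wx":0,"wy":0,"wz":0}]' 8.76 50
python3 -m crank '[{"dx":0,"dy":0,"dz":0,"wx":0,"wy":0,"wz":0},{"dx":0,"dy":0,"dz":0,"wx":0,"wy":0,"wz":0},{"dx":0,"dy":0,"dz":0,"wx":0,"wy":0,"wz":0},{"dx":0,"dy":0,"dz":0,"wx":0,"wy":0,"wz":0},{"dx":0,"dy":0,"dz":0,"wx":0,"wy":0,"wz":0},{"dx":0,"dy":0,"dz":0,"wx":0,"wy":0,"wz":0},{"dx":0,"dy":0,"dz":0,"wx":0,"wy":0,"wz":0},{"dx":0,"dy":0,"dz":-0.5,"wx":0,"wy":0,"wz":0},{"dx":0,"dy":0,"dz":-1,"wx":0,"wy":0,"wz":0},{"dx":0,"dy":0,"dz":-2,"wx":0,"wy":0,"wz":0}]' 0 60
python3 - <<'E'
from h import *
st(); rel([.64,-.12,.22],[180,0,-44.2]); rel([.5165,.027,.22],[180,0,-56]);
E
```

```text
t: 92.1
eef_pos: [0.6404, -0.1199, 0.0663]
ee_rot: [-3.14, 0.003, -0.767]
force: [-0.3, -0.8, 0.1]
width: 0.0872
gripper_force: 0.0
t: 93.35
eef_pos: [0.6396, -0.1199, 0.0856]
ee_rot: [3.141, 0.005, -0.767]
force: [0.5, 0.1, -4.6]
width: 0.053
gripper_force: 60.0
t93.3 q [ 0.11  0.44 -0.21 -0.   -0.93  0.69] p [ 0.6396 -0.1199  0.0856] rpy [180.    0.3 -44. ] F [ 0.5  0.1 -4.6] M [-0.01 -0.04 -0.  ] w0.0530 gf60.0
rel d [ -0.03  -0.02 -13.44] w [0.  0.3 0.2]
rel d [-19.13  -2.03 -13.35] w [ 0.   0.3 12. ]
```

```bash
python3 -m crank '[{"dx":0,"dy":0,"dz":-4,"wx":0,"wy":0,"wz":0},{"dx":0,"dy":0,"dz":-9,"wx":0,"wy":0,"wz":0},{"dx":-1,"dy":-0.1,"dz":-13,"wx":0,"wy":0,"wz":2},{"dx":-4.5,"dy":-0.5,"dz":-13.4,"wx":0,"wy":0,"wz":4},{"dx":-8.5,"dy":-0.9,"dz":-13.4,"wx":0,"wy":0,"wz":6},{"dx":-12.5,"dy":-1.3,"dz":-13.4,"wx":0,"wy":0,"wz":8},{"dx":-16,"dy":-1.7,"dz":-13.4,"wx":0,"wy":0,"wz":10},{"dx":-18.5,"dy":-2,"dz":-13.4,"wx":0,"wy":0,"wz":12},{"dx":-19.1,"dy":-2,"dz":-13.4,"wx":0,"wy":0.3,"wz":12},{"dx":-19.1,"dy":-2,"dz":-13.4,"wx":0,"wy":0.3,"wz":12}]' 0 60
python3 - <<'E'
from h import *
st(); im=look("scene",["lid","canister"],name="s14"); a=cv2.imread("pics/s14.png"); cv2.imwrite("pics/c14.png",cv2.resize(a[100:260,220:420],(800,600),interpolation=2))
rel([.5164,.0271,.165],[180,0,-56]); rel([.5164,.0271,.1265],[180,0,-56])
E
```

```text
t: 94.6
eef_pos: [0.5169, 0.0267, 0.221]
ee_rot: [-3.14, -0.002, -0.975]
force: [0.5, 0.2, -4.5]
width: 0.0531
gripper_force: 60.0
t94.6 q [ 0.43  0.1  -0.34  0.   -1.13  0.16] p [0.5169 0.0267 0.221 ] rpy [-1.799e+02 -1.000e-01 -5.590e+01] F [ 0.5  0.2 -4.5] M [ 0.06 -0.05  0.  ] w0.0531 gf60.0
scene mark_of lid [([0.5188, 0.0253, 0.1574], 0.61)]
scene mark_of canister [([0.4936, 0.0419, 0.0099], 0.65), ([0.5124, 0.027, 0.2453], 0.38)]
rel d [-0.13  0.02  5.54] w [-0.  -0.1  0. ]
rel d [-0.14  0.02  9.39] w [-0.  -0.1  0. ]
```

View pics/c14.png

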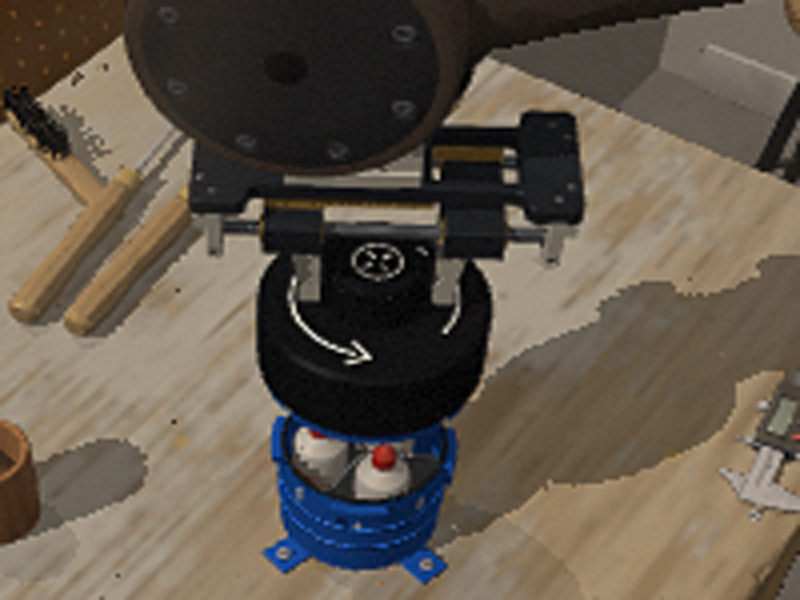

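The lid hangs centred above the canister. Lowering in steps, with force checks.

```bash
python3 -m crank '[{"dx":-0.1,"dy":0,"dz":1.5,"wx":0,"wy":0,"wz":0},{"dx":-0.1,"dy":0,"dz":3,"wx":0,"wy":0,"wz":0},{"dx":-0.1,"dy":0,"dz":4.5,"wx":0,"wy":0,"wz":0},{"dx":-0.1,"dy":0,"dz":5.5,"wx":0,"wy":0,"wz":0},{"dx":-0.1,"dy":0,"dz":6.3,"wx":0,"wy":0,"wz":0},{"dx":-0.1,"dy":0,"dz":6.8,"wx":0,"wy":0,"wz":0},{"dx":-0.1,"dy":0,"dz":7.2,"wx":0,"wy":0,"wz":0},{"dx":-0.1,"dy":0,"dz":7.6,"wx":0,"wy":0,"wz":0},{"dx":-0.1,"dy":0,"dz":8,"wx":0,"wy":0,"wz":0},{"dx":-0.1,"dy":0,"dz":8,"wx":0,"wy":0,"wz":0}]' 0 60
python3 -c "
from h import *
st()"
python3 -m crank '[{"dx":0,"dy":0,"dz":0.15,"wx":0,"wy":0,"wz":0},{"dx":0,"dy":0,"dz":0.3,"wx":0,"wy":0,"wz":0},{"dx":0,"dy":0,"dz":0.45,"wx":0,"wy":0,"wz":0},{"dx":0,"dy":0,"dz":0.6,"wx":0,"wy":0,"wz":0},{"dx":0,"dy":0,"dz":0.75,"wx":0,"wy":0,"wz":0},{"dx":0,"dy":0,"dz":0.9,"wx":0,"wy":0,"wz":0},{"dx":0,"dy":0,"dz":1.05,"wx":0,"wy":0,"wz":0},{"dx":0,"dy":0,"dz":1.2,"wx":0,"wy":0,"wz":0},{"dx":0,"dy":0,"dz":1.3,"wx":0,"wy":0,"wz":0},{"dx":0,"dy":0,"dz":1.3,"wx":0,"wy":0,"wz":0}]' 0 60
python3 -c "
from h import *
st()"
```

```text
t: 96.0
eef_pos: [0.5162, 0.0273, 0.1401]
ee_rot: [3.141, -0.001, -0.977]
force: [0.8, -0.3, -4.5]
width: 0.0533
gripper_force: 60.0
t96.0 q [ 0.43  0.18 -0.45  0.   -0.94  0.16] p [0.5162 0.0273 0.1401] rpy [ 1.80e+02 -1.00e-01 -5.59e+01] F [ 0.8 -0.3 -4.5] M [ 0.06 -0.01  0.  ] w0.0533 gf60.0
t: 97.25
eef_pos: [0.5163, 0.0273, 0.1273]
ee_rot: [-3.141, -0.001, -0.976]
force: [-0.4, -0.0, -3.5]
width: 0.0531
gripper_force: 60.0
t97.2 q [ 0.43  0.19 -0.47  0.   -0.91  0.16] p [0.5163 0.0273 0.1273] rpy [-1.80e+02 -1.00e-01 -5.59e+01] F [-0.4 -0.  -3.5] M [ 0.05  0.   -0.04] w0.0531 gf60.0
```

The lid went all the way down freely. Now I press it fully and turn clockwise.

```bash
python3 -m crank '[{"dx":0,"dy":0,"dz":0.1,"wx":0,"wy":0,"wz":0},{"dx":0,"dy":0,"dz":0.2,"wx":0,"wy":0,"wz":0},{"dx":0,"dy":0,"dz":0.3,"wx":0,"wy":0,"wz":0},{"dx":0,"dy":0,"dz":0.4,"wx":0,"wy":0,"wz":0},{"dx":0,"dy":0,"dz":0.5,"wx":0,"wy":0,"wz":0},{"dx":0,"dy":0,"dz":0.6,"wx":0,"wy":0,"wz":0},{"dx":0,"dy":0,"dz":0.65,"wx":0,"wy":0,"wz":0},{"dx":0,"dy":0,"dz":0.65,"wx":0,"wy":0,"wz":0},{"dx":0,"dy":0,"dz":0.65,"wx":0,"wy":0,"wz":0},{"dx":0,"dy":0,"dz":0.65,"wx":0,"wy":0,"wz":0}]' 0 60
python3 -c "
from h import *
st()"
python3 -m crank '[{"dx":0,"dy":0,"dz":0.05,"wx":0,"wy":0,"wz":2},{"dx":0,"dy":0,"dz":0.1,"wx":0,"wy":0,"wz":4},{"dx":0,"dy":0,"dz":0.1,"wx":0,"wy":0,"wz":7},{"dx":0,"dy":0,"dz":0.1,"wx":0,"wy":0,"wz":10},{"dx":0,"dy":0,"dz":0.1,"wx":0,"wy":0,"wz":13},{"dx":0,"dy":0,"dz":0.1,"wx":0,"wy":0,"wz":16},{"dx":0,"dy":0,"dz":0.1,"wx":0,"wy":0,"wz":19},{"dx":0,"dy":0,"dz":0.1,"wx":0,"wy":0,"wz":22},{"dx":0,"dy":0,"dz":0.1,"wx":0,"wy":0,"wz":25},{"dx":0,"dy":0,"dz":0.1,"wx":0,"wy":0,"wz":25}]' 0 60
python3 -c "
from h import *
st()"
```

```text
t: 98.5
eef_pos: [0.5168, 0.0272, 0.1222]
ee_rot: [-3.14, -0.002, -0.977]
force: [-4.8, -1.0, 11.1]
width: 0.0533
gripper_force: 60.0
t98.5 q [ 0.43  0.2  -0.48  0.   -0.9   0.16] p [0.5168 0.0272 0.1222] rpy [-1.799e+02 -1.000e-01 -5.590e+01] F [-4.8 -1.  11.1] M [-0.28  1.77 -0.29] w0.0533 gf60.0
t: 99.75
eef_pos: [0.5178, 0.0276, 0.1213]
ee_rot: [-3.138, -0.001, -1.412]
force: [-0.7, -0.3, 8.5]
width: 0.0536
gripper_force: 60.0
t99.8 q [ 0.43  0.2  -0.48  0.   -0.89 -0.28] p [0.5178 0.0276 0.1213] rpy [-1.798e+02 -1.000e-01 -8.090e+01] F [-0.7 -0.3  8.5] M [-0.15  0.62  0.09] w0.0536 gf60.0
```

```bash
python3 -m crank '[{"dx":0,"dy":0,"dz":0.1,"wx":0,"wy":0,"wz":2},{"dx":0,"dy":0,"dz":0.1,"wx":0,"wy":0,"wz":5},{"dx":0,"dy":0,"dz":0.1,"wx":0,"wy":0,"wz":8},{"dx":0,"dy":0,"dz":0.1,"wx":0,"wy":0,"wz":11},{"dx":0,"dy":0,"dz":0.1,"wx":0,"wy":0,"wz":14},{"dx":0,"dy":0,"dz":0.1,"wx":0,"wy":0,"wz":17},{"dx":0,"dy":0,"dz":0.1,"wx":0,"wy":0,"wz":20},{"dx":0,"dy":0,"dz":0.1,"wx":0,"wy":0,"wz":20},{"dx":0,"dy":0,"dz":0.1,"wx":0,"wy":0,"wz":20},{"dx":0,"dy":0,"dz":0.1,"wx":0,"wy":0,"wz":20}]' 0 60
python3 -c "
from h import *
st()"
python3 -m crank '[{"dx":0,"dy":0,"dz":0,"wx":0,"wy":0,"wz":2},{"dx":0,"dy":0,"dz":0,"wx":0,"wy":0,"wz":4},{"dx":0,"dy":0,"dz":0,"wx":0,"wy":0,"wz":6},{"dx":0,"dy":0,"dz":0,"wx":0,"wy":0,"wz":8},{"dx":0,"dy":0,"dz":0,"wx":0,"wy":0,"wz":10},{"dx":0,"dy":0,"dz":0,"wx":0,"wy":0,"wz":10},{"dx":0,"dy":0,"dz":0,"wx":0,"wy":0,"wz":10},{"dx":0,"dy":0,"dz":0,"wx":0,"wy":0,"wz":10},{"dx":0,"dy":0,"dz":0,"wx":0,"wy":0,"wz":10},{"dx":0,"dy":0,"dz":0,"wx":0,"wy":0,"wz":10}]' 0 60
python3 -c "
from h import *
st()"
```

```text
t: 101.0
eef_pos: [0.5184, 0.0276, 0.1211]
ee_rot: [-3.136, 0.0, -1.76]
force: [-0.7, -1.7, 13.9]
width: 0.0529
gripper_force: 60.0
t101.0 q [ 0.43  0.2  -0.48  0.   -0.89 -0.63] p [0.5184 0.0276 0.1211] rpy [-179.7    0.  -100.9] F [-0.7 -1.7 13.9] M [-0.12  0.83  0.28] w0.0529 gf60.0
t: 102.25
eef_pos: [0.5184, 0.0277, 0.1211]
ee_rot: [-3.136, 0.001, -1.935]
force: [-1.3, -1.2, 13.5]
width: 0.053
gripper_force: 60.0
t102.2 q [ 0.43  0.2  -0.48  0.   -0.89 -0.8 ] p [0.5184 0.0277 0.1211] rpy [-1.797e+02  1.000e-01 -1.109e+02] F [-1.3 -1.2 13.5] M [-0.07  0.86  0.31] w0.0530 gf60.0
```

```bash
python3 -m crank '[{"dx":0,"dy":0,"dz":0,"wx":0,"wy":0,"wz":2},{"dx":0,"dy":0,"dz":0,"wx":0,"wy":0,"wz":4},{"dx":0,"dy":0,"dz":0,"wx":0,"wy":0,"wz":6},{"dx":0,"dy":0,"dz":0,"wx":0,"wy":0,"wz":7},{"dx":0,"dy":0,"dz":0,"wx":0,"wy":0,"wz":8},{"dx":0,"dy":0,"dz":0,"wx":0,"wy":0,"wz":8},{"dx":0,"dy":0,"dz":0,"wx":0,"wy":0,"wz":8},{"dx":0,"dy":0,"dz":0,"wx":0,"wy":0,"wz":8},{"dx":0,"dy":0,"dz":0,"wx":0,"wy":0,"wz":8},{"dx":0,"dy":0,"dz":0,"wx":0,"wy":0,"wz":8}]' 0 60
python3 -c "
from h import *
st()"
```

```text
t: 103.5
eef_pos: [0.5178, 0.0274, 0.1211]
ee_rot: [-3.137, 0.001, -2.073]
force: [-3.4, -1.4, 14.4]
width: 0.0529
gripper_force: 60.0
t103.5 q [ 0.43  0.2  -0.48  0.   -0.89 -0.94] p [0.5178 0.0274 0.1211] rpy [-1.797e+02  1.000e-01 -1.188e+02] F [-3.4 -1.4 14.4] M [-0.19  1.65  0.98] w0.0529 gf60.0
```

```bash
python3 -m crank '[{"dx":0,"dy":0,"dz":0,"wx":0,"wy":0,"wz":0.5},{"dx":0,"dy":0,"dz":0,"wx":0,"wy":0,"wz":1},{"dx":0,"dy":0,"dz":0,"wx":0,"wy":0,"wz":1.5},{"dx":0,"dy":0,"dz":0,"wx":0,"wy":0,"wz":2},{"dx":0,"dy":0,"dz":0,"wx":0,"wy":0,"wz":2.5},{"dx":0,"dy":0,"dz":0,"wx":0,"wy":0,"wz":3},{"dx":0,"dy":0,"dz":0,"wx":0,"wy":0,"wz":3},{"dx":0,"dy":0,"dz":0,"wx":0,"wy":0,"wz":3},{"dx":0,"dy":0,"dz":0,"wx":0,"wy":0,"wz":3},{"dx":0,"dy":0,"dz":0,"wx":0,"wy":0,"wz":3}]' 0 60
python3 -c "
from h import *
st()"
```

```text
t: 104.75
eef_pos: [0.5181, 0.0275, 0.1211]
ee_rot: [-3.137, 0.001, -2.123]
force: [-3.5, -1.4, 13.9]
width: 0.0531
gripper_force: 60.0
t104.8 q [ 0.43  0.2  -0.48  0.   -0.89 -0.99] p [0.5181 0.0275 0.1211] rpy [-1.797e+02  1.000e-01 -1.217e+02] F [-3.5 -1.4 13.9] M [-0.1   1.3   2.06] w0.0531 gf60.0
```

The torque reached 2 N·m without further turning, so it is at the stop. I ease off the twist, let the shell spring up and do a slight pull check.

```bash
python3 -m crank '[{"dx":0,"dy":0,"dz":0,"wx":0,"wy":0,"wz":-1},{"dx":0,"dy":0,"dz":0,"wx":0,"wy":0,"wz":-2},{"dx":0,"dy":0,"dz":-0.1,"wx":0,"wy":0,"wz":-2.5},{"dx":0,"dy":0,"dz":-0.25,"wx":0,"wy":0,"wz":-2.5},{"dx":0,"dy":0,"dz":-0.4,"wx":0,"wy":0,"wz":-2.5},{"dx":0,"dy":0,"dz":-0.55,"wx":0,"wy":0,"wz":-2.5},{"dx":0,"dy":0,"dz":-0.7,"wx":0,"wy":0,"wz":-2.5},{"dx":0,"dy":0,"dz":-0.85,"wx":0,"wy":0,"wz":-2.5},{"dx":0,"dy":0,"dz":-0.95,"wx":0,"wy":0,"wz":-2.5},{"dx":0,"dy":0,"dz":-0.95,"wx":0,"wy":0,"wz":-2.5}]' 0 60
python3 -c "
from h import *
st()"
```

```text
t: 106.0
eef_pos: [0.5155, 0.0272, 0.1276]
ee_rot: [3.142, -0.002, -2.085]
force: [-0.8, -0.8, -8.2]
width: 0.0536
gripper_force: 60.0
t106.0 q [ 0.43  0.19 -0.47  0.   -0.91 -0.95] p [0.5155 0.0272 0.1276] rpy [ 1.800e+02 -1.000e-01 -1.195e+02] F [-0.8 -0.8 -8.2] M [-0.    0.03 -0.03] w0.0536 gf60.0
```

The pull reads −8.2 N, well over the lid's weight, and the lid doesn't follow, so it's locked. Now I release and back off.

```bash
python3 -m crank '[{"dx":0,"dy":0,"dz":0.2,"wx":0,"wy":0,"wz":0},{"dx":0,"dy":0,"dz":0.4,"wx":0,"wy":0,"wz":0},{"dx":0,"dy":0,"dz":0.4,"wx":0,"wy":0,"wz":0},{"dx":0,"dy":0,"dz":0.4,"wx":0,"wy":0,"wz":0},{"dx":0,"dy":0,"dz":0.4,"wx":0,"wy":0,"wz":0},{"dx":0,"dy":0,"dz":0.4,"wx":0,"wy":0,"wz":0},{"dx":0,"dy":0,"dz":0.4,"wx":0,"wy":0,"wz":0},{"dx":0,"dy":0,"dz":0.4,"wx":0,"wy":0,"wz":0},{"dx":0,"dy":0,"dz":0.4,"wx":0,"wy":0,"wz":0},{"dx":0,"dy":0,"dz":0.4,"wx":0,"wy":0,"wz":0}]' 0 20
python3 -m crank '[{"dx":0,"dy":0,"dz":0,"wx":0,"wy":0,"wz":0},{"dx":0,"dy":0,"dz":0,"wx":0,"wy":0,"wz":0},{"dx":0,"dy":0,"dz":0,"wx":0,"wy":0,"wz":0},{"dx":0,"dy":0,"dz":0,"wx":0,"wy":0,"wz":0},{"dx":0,"dy":0,"dz":0,"wx":0,"wy":0,"wz":0},{"dx":0,"dy":0,"dz":-2,"wx":0,"wy":0,"wz":0},{"dx":0,"dy":0,"dz":-5,"wx":0,"wy":0,"wz":0},{"dx":0,"dy":0,"dz":-9,"wx":0,"wy":0,"wz":0},{"dx":0,"dy":0,"dz":-13,"wx":0,"wy":0,"wz":0},{"dx":0,"dy":0,"dz":-15,"wx":0,"wy":0,"wz":0}]' 8.76 20
python3 - <<'E'
from h import *
st(); look("scene",["lid","lid_knob","canister","cup_big","cup_small","glue_a"],name="s15"); 
a=cv2.imread("pics/s15.png"); cv2.imwrite("pics/c15.png",np.hstack([cv2.resize(a,(400,300)),cv2.resize(a[170:260,250:370],(400,300),interpolation=2)]))
st()
E
```

```text
t: 107.25
eef_pos: [0.5166, 0.0273, 0.1245]
ee_rot: [-3.14, -0.0, -2.085]
force: [-1.6, -1.4, 5.9]
width: 0.0538
gripper_force: 20.0
t: 108.5
eef_pos: [0.5169, 0.0276, 0.2769]
ee_rot: [-3.138, 0.002, -2.085]
force: [-0.2, 1.3, 0.6]
width: 0.0878
gripper_force: 0.0
t108.5 q [ 0.43  0.06 -0.25  0.   -1.25 -0.95] p [0.5169 0.0276 0.2769] rpy [-1.798e+02  1.000e-01 -1.194e+02] F [-0.2  1.3  0.6] M [ 0.06 -0.15  0.01] w0.0878 gf0.0
scene mark_of lid [([0.518, 0.026, 0.0654], 0.87)]
scene mark_of lid_knob [([0.5134, -0.0007, 0.0066], 0.7), ([0.5143, 0.0276, 0.154], 0.68), ([0.7317, 0.2665, -0.0023], 0.19)]
scene mark_of canister [([0.5151, 0.0255, 0.0017], 0.86)]
scene mark_of cup_big [([0.6996, 0.1716, 0.0009], 0.7)]
scene mark_of cup_small [([0.7307, 0.268, -0.0023], 0.73)]
scene mark_of glue_a [([0.4778, 0.2069, -0.0007], 0.78), ([0.7018, 0.1685, -0.0002], 0.66), ([0.5191, 0.0271, 0.0624], 0.53)]
t108.8 q [ 0.43  0.07 -0.26  0.   -1.25 -0.95] p [0.5157 0.0274 0.2732] rpy [-1.800e+02 -1.000e-01 -1.195e+02] F [-0.7 -0.5  0.6] M [ 0.09 -0.11  0.04] w0.0874 gf0.0
```

View pics/c15.png

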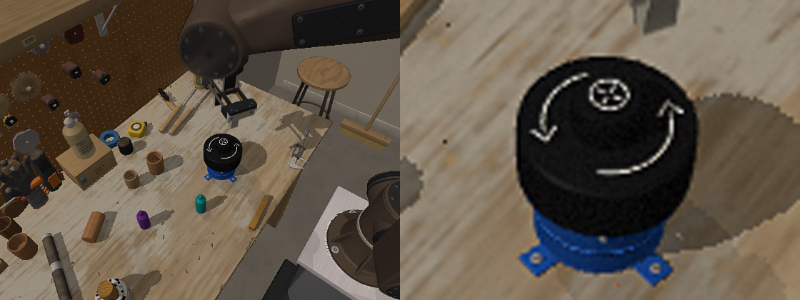

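The lid sits level and locked on the canister, the cups haven't moved, and no white bottles are left on the bench. Handing in.

```bash
python3 -c "
from station import arm
print(arm.job_done())"
```

```text
the job is handed in; nothing more can be done
None
```

All three glue bottles stand upright in their own bays, the lid is turned clockwise to its stop and locked, and the cups are untouched; but one wrist-force reading at t = 37.5 s came to about 131 N, over the 120 N limit, so the run may be failed for that.

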